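Change the welding arbor over to the next ring stack

ROBOT

A 6-joint arm with a two-finger parallel gripper is mounted at the origin on the work surface. World frame = base frame: x ahead of the robot, y to its left, z up, the work surface at z = 0. Lengths are in m, angles in rad, forces in N, time in s.
With the tool pointing down it reaches from about 0.3 to 0.775 m from the base axis. Payload 14.6 kg.
Tool frame: the origin (TCP) lies at the very end of the fingers, on their centre line; the grasp point (between the pads) lies 19 mm behind it (tcp_to_grasp is the distance from the TCP to the grasp point, in m); z points along the fingers, y is the line along which they close (so a half turn about z gives the same grasp; the last joint's range is limited). The gripper opens to 85 mm and grips with 20 to 120 N. Pads are 22 mm wide; open, the fingers measure 114 mm over their backs; the gripper's body (76 mm by 85 mm) begins 54 mm behind the grasp point. The pads swing forward as they close: fully open they stand 13 mm farther back than shut.
Start: joints at [1.1, 0.3, 1.521, -0, 1.321, -0.067], TCP at [0.216, 0.506, 0.231] pointing down, gripper open.
Joint ranges: [-3.03, 3.03], [-0.79, 2.21], [0.23, 2.52], [-1.04, 4.18], [0, 3.07], [-2.55, 2.55]. Speed limits (rad/s): [2.22, 2.22, 2.57, 3.14, 3.14, 3.14].

INTERFACE

Orientations are given as a 3x3 rotation matrix whose columns are the frame's x, y, z axes.
In Python, from station import get_state, camera, close_job, tcp_to_grasp gives the robot as it stands.
- The arm moves only by the tool servo_tool, never from a script. Its argument "commands" is a list of rows, each an object of numbers: "fingers": the finger opening in mm, from 0 to 85.4; "x", "y", "z": the shift along the tool's x, y, z in mm; "yaw": the turn about the tool's z in degrees. In form: [{"fingers": .., "x": .., "y": .., "z": .., "yaw": ..}, ...]. A call has 1 to 10 rows; each row shifts and turns the commanded pose from where the row before left it, along the tool's axes as they then stand; what a row does not reach is not made up. A row lasts 1/10 s, in which the tool goes at most 50 mm and 8.59 degrees, less where a joint would pass 70% of its speed; a pose out of reach is approached as far as the arm can. A call is refused whole if a number of a shift passes 50 or a number of a turn 8.59, either way. A call with a gripper value outside its range is refused whole. The fingers move at their own pace and stop on an object; "newtons" is the grip in N (left out, the last holds). Time passes only in rows, so rows that do not move let the fingers close. It gives the time, the measured TCP pose, the force, the opening and the grip force at its end, in the units of the state.
- get_state(): the state, without advancing time (a new reading comes with each control period).
- camera(name): name is "side" or "top"; returns a dict with "image" (400x640x3 uint8, blue, green, red), "z_map" (400x640 float32, m along the optical axis (not along the pixel's ray), 0 where there is no reading), "camera_matrix" (3x3 intrinsics, pixels), "R" (3x3) and "t" (3): a world point X has camera coordinates R X + t. Camera axes: x right, y down, z forward; pixel columns grow to the right and rows downward; lengths in m; the calibration is good to about 2 mm. A picture is of the moment at which its call begins.
- close_job(): hands the job in; it is judged then, once.
The state is a dict: "time": time; "joints": joint angles; "qd": joint speeds; "effort": joint torques, N m; "ee_pos": TCP position; "eef_rot": TCP orientation; "contact_force": force on the tool from outside, world axes, zero at the start; "torque": the same for the moment, N m; "gripper_width": opening from 0.0 (shut) to 1.0 (fully open); "grasp_force": force on a finger pad.
Only numpy, scipy, OpenCV 4.12 (cv2) and the standard library are available. Lean on these libraries where they do the work, as an engineer would, in place of code of your own. Each camera call takes 0.05 s, during which the arm holds its last target. There are 200 camera calls.

TASK

Strip the finished collar off the welding arbor: hook the pick under the eared end of the split ring and lift it out of its groove, put the split ring flat in the round dish and stand the collar upright in the grey tray. Then thread all the flat steel rings lying on the table onto the arbor, fully down on the shoulder, the largest at the bottom and each one smaller than the one under it, so that the laser reaches every step from above, and set the brass hold-down weight on top. Leave the pick lying on its mat, and do not disturb the other tools.

Things in the scene. Friction and masses are not known exactly. Their poses are not given: they have to be found in the camera images.
- chuck: three-jaw chuck bolted down face up, 160 mm across (foot 176), face 60 mm above the table. Its jaws (tops 85 mm high) clamp an aluminium seat pot: outside 92, bore 75 mm, rim 91 mm and floor 74 mm above the table, with the upright arbor in its middle. Origin on the axis at table height, z up, -x out through the pot's slot. Jaws at +x and 120 degrees either way
- slot (a point): middle of the slot at the pot's outer face, 46 mm from the axis, 79.5 mm above the table. The slot, 18 mm wide at the bore and 22 mm outside, cuts the pot's wall and ledge right down to the pot's floor. The ledge (inner diameter 64 mm) runs round inside the pot 5 mm below the rim: it is the groove the split ring lies in
- shoulder (a point): centre of the arbor's shoulder, the flat step (26 mm across) on which the bottom ring comes to rest, 93 mm above the table, 2 mm above the pot's rim
- arbor_tip (a point): top of the arbor, 155 mm above the table: a plain upright pin 16 mm in diameter, standing 62 mm above the shoulder, its last 8 mm tapering to 8 mm
- collar: finished steel collar over the arbor in the pot, 42.5 mm tall, 120 g: round neck 26 mm in diameter (the top 20 mm), skirt 34 mm, three lugs (16 mm wide, 11.5 high, out to 31 mm from the axis) at its foot, on which it can stand; bore 19 mm. Origin at the centre of its underside, z up. In the pot its top is 117 mm above the table, 26 mm above the rim
- split_ring: dark flat rigid split ring, outside 72, inside 56, 5 mm thick, 55 g, in the pot's groove, flush with the rim, over the collar's lugs, held by its weight alone. Origin at the centre of its underside, z up. One end, on its -x axis, has a straight ear 12 mm wide, reaching out to 45 mm from the centre, lying in the slot; beside it towards -y is the gap, 18 mm, then the plain other end
- ring_ear (a point): middle of the protruding ear at half thickness, 41 mm from the ring's centre. Under the ear, to the pot's floor, are 12 mm of free height; inwards it is free to the collar's skirt, 17 mm from the axis. With its end lifted over the rim the ring can be drawn about 14 mm out along the slot, and then rests on the rim with the ear clear of the pot
- pick: hook pick lying on the mat, 160 mm, 60 g: black handle 90 x 16 x 16 mm, thin steel shank, and a flat blade (last 37 mm; 8 mm wide, 3 mm thick) with a 3.5 mm lip turned up at its very end. Origin at the centre of the handle's underside; x along the pick to the tip, z up (lip up). Blade's mid-plane 8 mm above the handle's underside, end of the lip 115 mm from the origin
- pick_hook (a point): inner corner of the hook: on the blade's top face where the lip (3 mm thick, 3.5 mm high) rises, 112 mm along x from the pick's origin and 9.5 mm above the handle's underside
- mat: thin blue fabric-faced mat 200 x 75 mm, 3 mm thick, fixed, the pick's place. Origin at the centre of its underside, long side along its x
- dish: shallow round steel parts dish, fixed, 154 mm across the rim, 140 mm at the foot, 18 mm high, floor 3 mm thick. Origin at the centre of its underside
- tray: grey open tray for finished parts, fixed, 130 (x) x 110 (y) x 22 mm, walls and floor 4 mm. Origin at the centre of its underside
- ring_a: flat steel ring, outside 62 mm, bore 19 mm, 10 mm thick, about 210 g, lying on the table (it may be missing). Origin at its very centre, half way up; z along the bore
- ring_b: flat steel ring, outside 54 mm, bore 19 mm, 10 mm thick, about 155 g, lying on the table (it may be missing). Origin at its very centre, half way up; z along the bore
- ring_c: flat steel ring, outside 46 mm, bore 19 mm, 10 mm thick, about 105 g, lying on the table (it may be missing). Origin at its very centre, half way up; z along the bore
- ring_d: flat steel ring, outside 38 mm, bore 19 mm, 10 mm thick, about 67 g, lying on the table (it may be missing). Origin at its very centre, half way up; z along the bore
- weight: hold-down weight: brass sleeve 32 mm across, 26 mm tall, bore 19 mm, 110 g, standing on the table. Origin at its very middle, 13 mm above its underside; z along the bore; either end may be up
- screwdriver: grey-handled screwdriver, 160 mm, lying; not part of the job, leave it where it is
- wire_brush: wooden-handled brush, 180 mm, lying; not part of the job, leave it where it is
- wire_spool: spool of filler wire, 60 mm across, 40 mm high; not part of the job, leave it where it is
- v_block: dark steel block 40 x 30 x 25 mm; not part of the job, leave it where it is
- plug_gauge: small steel plug gauge standing, 20 mm across, 50 mm high; not part of the job, leave it where it is
- jar: closed white jar, 52 mm across, 70 mm high; not part of the job, leave it where it is
- chuck_key: T-shaped chuck key lying, about 110 mm long, cross bar 120 mm; not part of the job, leave it where it is

How it is judged:
On the way, in this order (a step that is already met when the one before it is completed fails the run):
1. with the pick, the split ring's eared end is lifted out of its groove, above the pot's rim (z of ring_ear in the frame of chuck above 0.093 m and contact force between pick and split_ring above 0.02 N and contact force between the fingers and split_ring below 0.05 N), for 0.1 s.
2. the collar stands upright in the tray (x of collar in the frame of tray between -0.055 and 0.055 m and y of collar in the frame of tray between -0.045 and 0.045 m and z of collar in the frame of tray below 0.008 m and angle between collar's own z axis and vertical below 0.1 rad and linear speed of collar below 0.02 m/s), for 0.2 s.
At the end, for the whole second after the job is handed in: All flat rings present are on the arbor (3 mm, 0.06 rad), down without gaps (2 mm), each above all larger ones, weight on top; split ring flat in the dish (within 40 mm of its centre); collar upright on the tray floor; pick on its mat (middle of handle over the mat); all at rest (all of step 2 and horizontal distance between each of ring_a, ring_b, ring_c, ring_d, weight and shoulder below 0.003 m and angle between the z axis of each of ring_a, ring_b, ring_c, ring_d, weight and the z axis of chuck, either way round below 0.06 rad and linear speed of each of ring_a, ring_b, ring_c, ring_d, weight, split_ring, pick below 0.02 m/s and z of ring_a in the frame of shoulder between 0.003 and 0.007 m and (z of ring_b in the frame of shoulder between 0.003 and 0.007 m or z of ring_b in the frame of shoulder between 0.013 and 0.017 m) and ((z of ring_b in the frame of ring_a above 0.007 m and angle between ring_a's own z axis and vertical below 0.1 rad) or (z of ring_b in the frame of ring_a below -0.007 m and angle between ring_a's own z axis and vertical above 3 rad)) and (z of ring_c in the frame of shoulder between 0.003 and 0.007 m or z of ring_c in the frame of shoulder between 0.013 and 0.017 m or z of ring_c in the frame of shoulder between 0.023 and 0.027 m) and ((z of ring_c in the frame of ring_a above 0.007 m and angle between ring_a's own z axis and vertical below 0.1 rad) or (z of ring_c in the frame of ring_a below -0.007 m and angle between ring_a's own z axis and vertical above 3 rad)) and ((z of ring_c in the frame of ring_b above 0.007 m and angle between ring_b's own z axis and vertical below 0.1 rad) or (z of ring_c in the frame of ring_b below -0.007 m and angle between ring_b's own z axis and vertical above 3 rad)) and (z of ring_d in the frame of shoulder between 0.003 and 0.007 m or z of ring_d in the frame of shoulder between 0.013 and 0.017 m or z of ring_d in the frame of shoulder between 0.023 and 0.027 m or z of ring_d in the frame of shoulder between 0.033 and 0.037 m) and ((z of ring_d in the frame of ring_a above 0.007 m and angle between ring_a's own z axis and vertical below 0.1 rad) or (z of ring_d in the frame of ring_a below -0.007 m and angle between ring_a's own z axis and vertical above 3 rad)) and ((z of ring_d in the frame of ring_b above 0.007 m and angle between ring_b's own z axis and vertical below 0.1 rad) or (z of ring_d in the frame of ring_b below -0.007 m and angle between ring_b's own z axis and vertical above 3 rad)) and ((z of ring_d in the frame of ring_c above 0.007 m and angle between ring_c's own z axis and vertical below 0.1 rad) or (z of ring_d in the frame of ring_c below -0.007 m and angle between ring_c's own z axis and vertical above 3 rad)) and (z of weight in the frame of shoulder between 0.031 and 0.035 m or z of weight in the frame of shoulder between 0.041 and 0.045 m or z of weight in the frame of shoulder between 0.051 and 0.055 m) and horizontal distance between split_ring and dish below 0.04 m and z of split_ring in the frame of dish below 0.015 m and angle between the z axis of split_ring and the z axis of dish, either way round below 0.2 rad and x of pick in the frame of mat between -0.09 and 0.09 m and y of pick in the frame of mat between -0.034 and 0.034 m and z of pick in the frame of mat below 0.03 m); the robot touches nothing.
It fails at once if the collar is tipped over (angle between collar's own z axis and vertical above 0.8 rad).
It fails at once if a bystander is moved more than 40 mm (distance of any of screwdriver, wire_brush, wire_spool, v_block, plug_gauge, jar, chuck_key from where it was at the start of the episode above 0.04 m).
Of ring_a, ring_b, ring_c, ring_d only 2 to 4 are there at a start; the rules pass over those that are not, and their reading is None.
At some moment in a run one of ring_a, ring_b, ring_c, ring_d may be knocked a few centimetres aside while the robot is not near it.
It also fails if it takes over 210 s, if anything falls off the work surface, if the arm or the gripper's body presses on something with over 40 N, if the wrist force passes 120 N, or if a joint passes its speed limit or range.

## Working session

There is one attempt and no reset: what is moved stays moved. The work goes in short steps, Python scripts to look and compute and a tool call to move; the robot and the scene stay as the last step left them, time stands still between calls to the robot, and variables do not carry over. Pictures are saved under pics/ and viewed, at most 14 in all, crops included, and the job is handed in when it is done.

Besides the shell and the picture viewer there is one more tool, called after "Call:" as name([rows], argument=value, ...), one row to a line, values as JSON. servo_tool: Moves the arm, as the interface text tells. Its arguments: {"type":"object","properties":{"commands":{"type":"array"},"newtons":{"type":"number"}},"required":["commands"]}

```bash
ls; mkdir -p pics; cat > h.py <<'E'
import numpy as np, cv2
from station import get_state, camera, close_job, tcp_to_grasp
def world(c):
    z=c["z_map"]; K=c["camera_matrix"]; v,u=np.mgrid[0:400,0:640]
    P=np.stack([(u-K[0,2])/K[0,0]*z,(v-K[1,2])/K[1,1]*z,z],-1)
    W=(P-np.array(c["t"]))@np.array(c["R"]); W[z==0]=np.nan
    return W
E
python3 - <<'E'
from h import *
for n in("top","side"):
    c=camera(n); cv2.imwrite(f"pics/{n}0.png",c["image"]); W=world(c)
    np.savez(f"{n}0.npz",W=W,im=c["image"]); 
    print(n,(-np.array(c["R"]).T@c["t"]).round(3),np.array(c["camera_matrix"]).round(1).tolist(),np.array(c["R"]).round(2).tolist())
s=get_state();print(s,tcp_to_grasp)
E
```

```text
pics
top [ 0.399 -0.029  1.176] [[435.7, 0.0, 313.0], [0.0, 435.7, 198.9], [0.0, 0.0, 1.0]] [[0.02, -1.0, -0.02], [-0.99, -0.02, -0.13], [0.13, 0.02, -0.99]]
side [ 0.331 -0.831  0.773] [[401.7, 0.0, 321.5], [0.0, 401.7, 205.6], [0.0, 0.0, 1.0]] [[0.97, -0.24, 0.01], [-0.14, -0.6, -0.79], [0.2, 0.76, -0.61]]
{'time': 0.1, 'joints': array([ 1.10039616e+00,  3.00471941e-01,  1.52151233e+00, -3.00155041e-06,
        1.32069958e+00, -6.66300408e-02]), 'qd': array([ 5.50074587e-04, -1.19370456e-03, -2.62131131e-03,  4.38269664e-04,
       -3.09316846e-03,  1.57828997e-05]), 'effort': array([ 2.47275922e-03, -5.44379675e+01, -3.62364614e+01,  3.89365289e-05,
        3.08513059e-03,  2.64329555e-05]), 'ee_pos': array([0.21601338, 0.50558043, 0.23074994]), 'eef_rot': array([[-9.19586571e-01,  3.92887129e-01, -4.91986026e-04],
       [ 3.92887431e-01,  9.19586058e-01, -9.73998683e-04],
       [ 6.97519434e-05, -1.08897123e-03, -9.99999405e-01]]), 'contact_force': array([ 0.33662896, -0.37812722, -0.01600558]), 'torque': array([0.01846428, 0.0315819 , 0.00243229]), 'grasp_force': 0.0, 'gripper_width': 0.9987567937784362} 0.0187
```

View pics/top0.png

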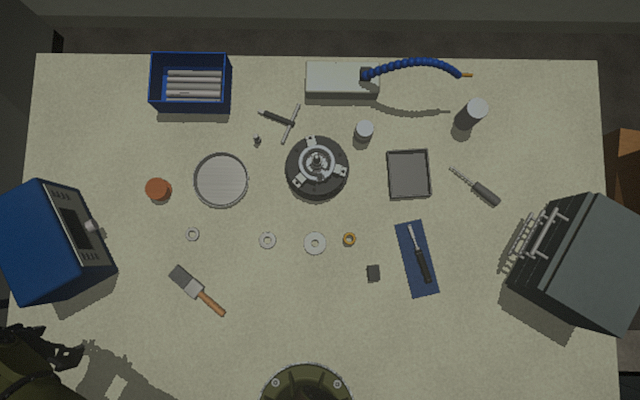

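View pics/side0.png

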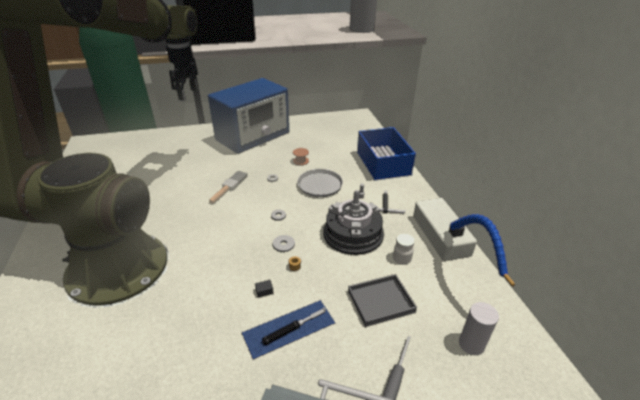

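The top view shows three flat rings at (193,234), (267,240) and (315,243), with the weight at (349,239). The chuck is at (317,167), the dish at (221,180), the tray at (408,174), and the mat with the pick at (417,258), tip up-image. Next I measure these and zoom in.

```bash
python3 - <<'E'
from h import *
d=np.load("top0.npz");W=d["W"];im=d["im"]
a=cv2.resize(im[125:210,275:360],None,fx=6,fy=6,interpolation=cv2.INTER_CUBIC)
b=cv2.resize(im[215:300,390:445],(330,510),interpolation=cv2.INTER_CUBIC)
cv2.imwrite("pics/z0.png",cv2.convertScaleAbs(np.hstack([a,b])[:, :800],alpha=1.6))
def comp(lo,hi,u0,u1,v0,v1):
    m=np.zeros(W.shape[:2],bool);z=W[...,2];m[v0:v1,u0:u1]=((z>lo)&(z<hi))[v0:v1,u0:u1]
    p=W[m]; (x,y),wh,an=cv2.minAreaRect((p[:,:2]*1000).astype(np.float32))
    print("n",len(p),"mean",p.mean(0).round(4),"rect",round(x,1),round(y,1),np.round(wh,1),round(an,1))
print("table z",np.nanmedian(W[280:350,350:450,2]))
for nm,a in dict(r1=(.006,.014,180,206,222,246),r2=(.006,.014,255,281,228,252),r3=(.006,.014,300,331,228,258),wt=(.02,.03,338,360,226,252),
 tray=(.015,.03,380,440,140,205),dish=(.012,.025,185,255,145,212),handle=(.014,.024,395,440,215,300),mat=(.001,.03,390,445,215,300),blade=(.0085,.014,395,440,215,250),
 rim=(.0885,.094,275,360,125,210),tip=(.145,.16,275,360,125,210),collar=(.112,.120,275,360,125,210),face=(.055,.065,275,360,125,210)).items():
    try: comp(*a)
    except Exception as e: print(nm,e)
    else: print(nm)
E
```

```text
table z 0.0001540688267733258
n 106 mean [0.4501 0.3177 0.0096] rect 457.2 319.8 [50.3 35.5] 23.3
r1
n 179 mean [0.4382 0.1137 0.0097] rect 434.1 109.8 [55. 45.] 46.1
r2
n 358 mean [ 0.4328 -0.0129  0.0097] rect 434.0 -11.7 [62.3 64. ] 81.0
r3
n 85 mean [ 0.4468 -0.1035  0.0253] rect 446.4 -103.5 [31.4 29.3] 0.4
wt
n 313 mean [ 0.6269 -0.2637  0.0206] rect 626.3 -262.7 [130.6 110.6] 4.9
tray
n 320 mean [0.6068 0.2551 0.0164] rect 600.8 246.9 [150.6 151.9] 58.4
dish
n 240 mean [ 0.386  -0.2971  0.0181] rect 411.9 -288.3 [159.7  16.7] 19.6
handle
n 2436 mean [ 0.3988 -0.2851  0.005 ] rect 401.9 -287.9 [145.  224.6] 90.0
mat
n 58 mean [ 0.4574 -0.2713  0.0115] rect 460.5 -267.6 [42.1 77.3] 89.1
blade
n 494 mean [ 0.6366 -0.0123  0.0909] rect 635.6 -13.3 [90.9 89. ] 1.1
rim
n 31 mean [ 0.6344 -0.0142  0.1512] rect 635.2 -13.9 [13.3 12.1] 1.5
tip
n 38 mean [ 0.6316 -0.0129  0.1151] rect 634.2 -13.5 [20.3 22.4] 0.9
collar
n 1445 mean [ 0.6311 -0.015   0.0595] rect 638.5 -36.4 [158.7 204.5] 11.0
face
```

View pics/z0.png

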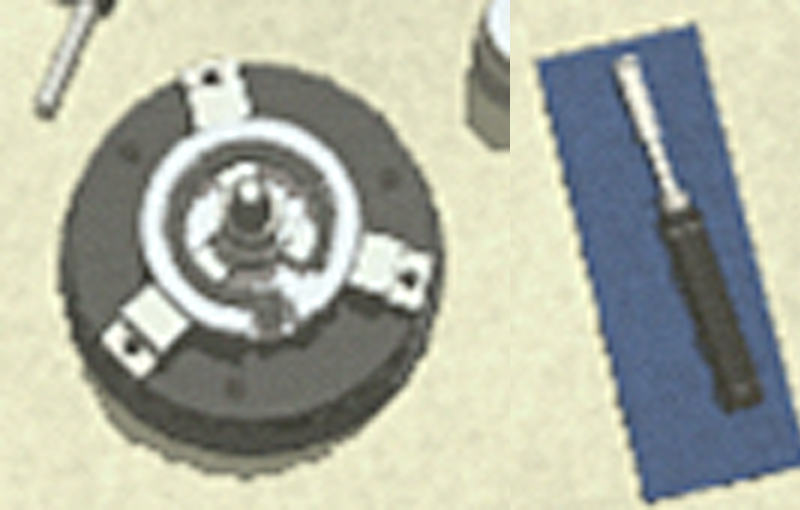

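The zoom shows the slot and ear at about crop (268,310), so the chuck x-axis has a yaw near 15°. The pick lies at a yaw near 19° with its tip inward. The pixel areas suggest the rings are a (315,243), c (267,240) and d (193,234). I'll refine the chuck yaw and cross-check with the side camera.

```bash
cat >> h.py <<'E'
def ang(a): return (a+180)%360-180
def plan(tx,ty,tz,yx=None,n=None,s=None):
    "rows to reach world mm target with tool x at yx deg, tool pointing down"
    s=s or get_state(); R=s["eef_rot"]; p=np.array(s["ee_pos"])*1000
    cur=np.degrees(np.arctan2(R[1,0],R[0,0])); yx=cur if yx is None else yx
    # via joint 6: tool-x angle = J1-J6+90
    best=None
    j1t=np.degrees(np.arctan2(ty,tx))
    for k in(-360,0,360):
        d=yx+k-cur; j6=np.degrees(s["joints"][5])-d+(j1t-np.degrees(s["joints"][0]))
        if abs(j6)<143 and(best is None or abs(d)<abs(best)): best=d
    d=np.array([tx,ty,tz])-p; turn=best
    m=n or int(np.ceil(max(np.linalg.norm(d)/45,abs(turn)/8.4,1)))
    print("from",p.round(1),"x-yaw",round(cur,1),"rows",m,"turn",round(turn,1))
    for i in range(m):
        a=np.radians(cur+turn*i/m); st=d/m
        print('{"x":%.1f,"y":%.1f,"z":%.1f,"yaw":%.2f},'%(st[0]*np.cos(a)+st[1]*np.sin(a),st[0]*np.sin(a)-st[1]*np.cos(a),-st[2],-turn/m),end="")
    print()
E
python3 - <<'E'
from h import *
d=np.load("top0.npz");W=d["W"]
z=W[...,2];c=np.array([.6355,-.0135])
r=np.hypot(W[...,0]-c[0],W[...,1]-c[1]);a=np.degrees(np.arctan2(W[...,1]-c[1],W[...,0]-c[0]))
m=(z>.08)&(z<.0885)&(r>.05)&(r<.085)
for k in(15,135,-105):
    q=m&(abs(ang(a-k))<35);print(k,q.sum(),np.degrees(np.arctan2((W[q][:,1]-c[1]).sum(),(W[q][:,0]-c[0]).sum())))
q=(r>.0395)&(r<.0455)
h=[]
for k in range(150,241,4):
    g=q&(abs(ang(a-k))<2.5);h.append((k,int(g.sum()),round(float(np.nanmedian(z[g]))*1000)))
print(h)
s=np.load("side0.npz")["W"]
def comp(nm,lo,hi,x,y,rr):
    p=s[(s[...,2]>lo)&(s[...,2]<hi)&(np.hypot(s[...,0]-x,s[...,1]-y)<rr)]
    if len(p)<4: return print(nm,len(p))
    t=cv2.minAreaRect((p[:,:2]*1000).astype(np.float32));print(nm,len(p),(p.mean(0)*1000).round(1),np.round(t[0],1),np.round(t[1],1),round(t[2],1))
comp("rim",.0885,.094,.6355,-.0135,.055);comp("tip",.145,.16,.6355,-.0135,.03)
comp("pick",.014,.026,.412,-.288,.1);comp("a",.007,.014,.433,-.013,.05);comp("c",.007,.014,.438,.114,.04);comp("d",.007,.014,.45,.318,.04);comp("w",.02,.032,.447,-.1035,.03)
comp("dish",.013,.025,.603,.25,.09);comp("tray",.017,.03,.626,-.263,.09)
plan(379,-300,60,19.6)
E
```

```text
15 51 14.412713600773323
135 58 135.9029721118969
-105 59 -105.11519562761997
[(150, 5, 86), (154, 4, 90), (158, 4, 90), (162, 4, 90), (166, 4, 90), (170, 4, 89), (174, 7, 89), (178, 7, 90), (182, 2, 75), (186, 3, 75), (190, 6, 80), (194, 7, 87), (198, 7, 90), (202, 6, 89), (206, 2, 81), (210, 6, 84), (214, 3, 91), (218, 3, 90), (222, 2, 89), (226, 4, 91), (230, 3, 91), (234, 4, 90), (238, 4, 92)]
rim 330 [635.5 -21.5  91.4] [637.6 -15.5] [90.8 90.8] 61.5
tip 24 [636. -19. 151.] [635.  -18.3] [10.6 15. ] 45.1
pick 328 [ 389.7 -300.2   18.5] [ 413.9 -290.2] [159.3  18.2] 19.5
a 254 [434.9 -16.4  10.4] [436.1 -14.6] [62.1 58.1] 80.9
c 100 [441.2 111.6  10.1] [441.6 111.8] [46.6 43.1] 55.1
d 48 [452.7 315.6  10. ] [452.8 315. ] [34.9 34. ] 82.0
w 90 [ 448.9 -107.6   24.7] [ 448.9 -107. ] [30.1 31.2] 26.7
dish 173 [603.8 255.4  16.4] [603.6 245.1] [149.4 154.2] 0.8
tray 439 [ 628.9 -269.3   21.3] [ 628.4 -264.8] [130.8 112.1] 4.6
from [216.  505.6 230.7] x-yaw 156.9 rows 19 turn -137.3
{"x":-24.5,"y":-35.6,"z":9.0,"yaw":7.22},{"x":-28.8,"y":-32.2,"z":9.0,"yaw":7.22},{"x":-32.7,"y":-28.4,"z":9.0,"yaw":7.22},{"x":-36.0,"y":-24.0,"z":9.0,"yaw":7.22},{"x":-38.7,"y":-19.3,"z":9.0,"yaw":7.22},{"x":-40.8,"y":-14.3,"z":9.0,"yaw":7.22},{"x":-42.3,"y":-9.1,"z":9.0,"yaw":7.22},{"x":-43.1,"y":-3.7,"z":9.0,"yaw":7.22},{"x":-43.2,"y":1.8,"z":9.0,"yaw":7.22},{"x":-42.7,"y":7.2,"z":9.0,"yaw":7.22},{"x":-41.4,"y":12.5,"z":9.0,"yaw":7.22},{"x":-39.5,"y":17.6,"z":9.0,"yaw":7.22},{"x":-37.0,"y":22.5,"z":9.0,"yaw":7.22},{"x":-33.9,"y":26.9,"z":9.0,"yaw":7.22},{"x":-30.2,"y":31.0,"z":9.0,"yaw":7.22},{"x":-26.1,"y":34.5,"z":9.0,"yaw":7.22},{"x":-21.5,"y":37.5,"z":9.0,"yaw":7.22},{"x":-16.6,"y":39.9,"z":9.0,"yaw":7.22},{"x":-11.5,"y":41.7,"z":9.0,"yaw":7.22},
```

Call:
servo_tool([
  {"x": -24.5,"y": -35.6,"z": 9.0,"yaw": 7.22,"fingers": 40},
  {"x": -28.8,"y": -32.2,"z": 9.0,"yaw": 7.22},
  {"x": -32.7,"y": -28.4,"z": 9.0,"yaw": 7.22},
  {"x": -36.0,"y": -24.0,"z": 9.0,"yaw": 7.22},
  {"x": -38.7,"y": -19.3,"z": 9.0,"yaw": 7.22},
  {"x": -40.8,"y": -14.3,"z": 9.0,"yaw": 7.22},
  {"x": -42.3,"y": -9.1,"z": 9.0,"yaw": 7.22},
  {"x": -43.1,"y": -3.7,"z": 9.0,"yaw": 7.22},
  {"x": -43.2,"y": 1.8,"z": 9.0,"yaw": 7.22},
  {"x": -42.7,"y": 7.2,"z": 9.0,"yaw": 7.22},
], newtons=60)

```text
$.commands[1]: bad value
```

Call:
servo_tool([
  {"x": -41.4,"y": 12.5,"z": 9.0,"yaw": 7.22},
  {"x": -39.5,"y": 17.6,"z": 9.0,"yaw": 7.22},
  {"x": -37.0,"y": 22.5,"z": 9.0,"yaw": 7.22},
  {"x": -33.9,"y": 26.9,"z": 9.0,"yaw": 7.22},
  {"x": -30.2,"y": 31.0,"z": 9.0,"yaw": 7.22},
  {"x": -26.1,"y": 34.5,"z": 9.0,"yaw": 7.22},
  {"x": -21.5,"y": 37.5,"z": 9.0,"yaw": 7.22},
  {"x": -16.6,"y": 39.9,"z": 9.0,"yaw": 7.22},
  {"x": -11.5,"y": 41.7,"z": 9.0,"yaw": 7.22},
  {"x": 0},
])

```text
$.commands[0]: bad value
```

```bash
python3 - <<'E'
from h import *
plan(380,-301,7,19.5)
# camera bias: gripper fingertip points vs tcp
s=get_state();p=s["ee_pos"];print(s["gripper_width"],s["contact_force"])
for n in("top","side"):
    c=camera(n);W=world(c);cv2.imwrite(f"pics/{n}1.png",c["image"])
    for lo,hi in((0,.02),(.02,.05),(.08,.2)):
        q=(W[...,2]>p[2]+lo)&(W[...,2]<p[2]+hi)&(np.hypot(W[...,0]-p[0],W[...,1]-p[1])<.07)
        if q.sum()>3: print(n,lo,q.sum(),(W[q].mean(0)-p)*1000, W[q][:,2].min()-p[2])
E
```

```text
from [216.  505.6 230.7] x-yaw 156.9 rows 19 turn -137.4
{"x":-24.6,"y":-35.6,"z":11.8,"yaw":7.23},{"x":-28.9,"y":-32.3,"z":11.8,"yaw":7.23},{"x":-32.7,"y":-28.4,"z":11.8,"yaw":7.23},{"x":-36.0,"y":-24.0,"z":11.8,"yaw":7.23},{"x":-38.8,"y":-19.3,"z":11.8,"yaw":7.23},{"x":-40.9,"y":-14.3,"z":11.8,"yaw":7.23},{"x":-42.4,"y":-9.0,"z":11.8,"yaw":7.23},{"x":-43.2,"y":-3.6,"z":11.8,"yaw":7.23},{"x":-43.3,"y":1.9,"z":11.8,"yaw":7.23},{"x":-42.7,"y":7.3,"z":11.8,"yaw":7.23},{"x":-41.4,"y":12.6,"z":11.8,"yaw":7.23},{"x":-39.5,"y":17.7,"z":11.8,"yaw":7.23},{"x":-37.0,"y":22.6,"z":11.8,"yaw":7.23},{"x":-33.8,"y":27.0,"z":11.8,"yaw":7.23},{"x":-30.2,"y":31.1,"z":11.8,"yaw":7.23},{"x":-26.0,"y":34.6,"z":11.8,"yaw":7.23},{"x":-21.5,"y":37.6,"z":11.8,"yaw":7.23},{"x":-16.6,"y":40.0,"z":11.8,"yaw":7.23},{"x":-11.4,"y":41.8,"z":11.8,"yaw":7.23},
0.9987567937784362 [ 0.33662896 -0.37812722 -0.01600558]
top 0 24 [ 8.41245209 19.47245008 17.32983991] 0.012257994534909611
top 0.02 129 [ 5.86272112  0.41004073 33.78879928] 0.020002574505795484
top 0.08 955 [  3.54868621 -30.45135103 122.5801892 ] 0.08014661724233715
side 0 22 [ 3.2056514   1.9898866  16.45847426] 0.012435755702243423
side 0.02 130 [ 0.97597528 -6.85966453 35.4133966 ] 0.020228681864216475
side 0.08 963 [  2.29638801 -24.87600298 142.17480109] 0.08002776871696718
```

Call:
servo_tool([
  {"fingers": 40,"x": -24.5,"y": -35.6,"z": 9,"yaw": 7.22},
  {"fingers": 40,"x": -28.8,"y": -32.2,"z": 9,"yaw": 7.22},
  {"fingers": 40,"x": -32.7,"y": -28.4,"z": 9,"yaw": 7.22},
  {"fingers": 40,"x": -36,"y": -24,"z": 9,"yaw": 7.22},
  {"fingers": 40,"x": -38.7,"y": -19.3,"z": 9,"yaw": 7.22},
  {"fingers": 40,"x": -40.8,"y": -14.3,"z": 9,"yaw": 7.22},
  {"fingers": 40,"x": -42.3,"y": -9.1,"z": 9,"yaw": 7.22},
  {"fingers": 40,"x": -43.1,"y": -3.7,"z": 9,"yaw": 7.22},
  {"fingers": 40,"x": -43.2,"y": 1.8,"z": 9,"yaw": 7.22},
  {"fingers": 40,"x": -42.7,"y": 7.2,"z": 9,"yaw": 7.22},
], newtons=60)

```text
time: 1.2
ee_pos: [0.3019, 0.0802, 0.1412]
eef_rot: [[0.098, 0.995, 0.001], [0.995, -0.098, 0.0], [0.0, 0.001, -1.0]]
contact_force: [1.3, 0.5, 0.4]
gripper_width: 0.468
grasp_force: 0.0
```

Call:
servo_tool([
  {"fingers": 40,"x": -41.4,"y": 12.5,"z": 9,"yaw": 7.22},
  {"fingers": 40,"x": -39.5,"y": 17.6,"z": 9,"yaw": 7.22},
  {"fingers": 40,"x": -37,"y": 22.5,"z": 9,"yaw": 7.22},
  {"fingers": 40,"x": -33.9,"y": 26.9,"z": 9,"yaw": 7.22},
  {"fingers": 40,"x": -30.2,"y": 31,"z": 9,"yaw": 7.22},
  {"fingers": 40,"x": -26.1,"y": 34.5,"z": 9,"yaw": 7.22},
  {"fingers": 40,"x": -21.5,"y": 37.5,"z": 9,"yaw": 7.22},
  {"fingers": 40,"x": -16.6,"y": 39.9,"z": 9,"yaw": 7.22},
  {"fingers": 40,"x": -11.5,"y": 41.7,"z": 9,"yaw": 7.22},
  {"fingers": 40,"x": 0,"y": 0,"z": 0,"yaw": 0},
])

```text
time: 2.2
ee_pos: [0.3795, -0.3032, 0.059]
eef_rot: [[0.944, 0.33, -0.0], [0.33, -0.944, 0.0], [-0.0, -0.0, -1.0]]
contact_force: [-0.4, 0.3, 0.4]
gripper_width: 0.468
grasp_force: 0.0
```

```bash
sed -i 's/{"x":%.1f/{"fingers":F,"x":%.1f/' h.py; python3 - <<'E'
from h import *
plan(380,-301,7,19.5)
s=get_state();p=s["ee_pos"];print(s["gripper_width"],s["contact_force"])
ax=s["eef_rot"]
for n in("top","side"):
    c=camera(n);W=world(c);cv2.imwrite(f"pics/{n}1.png",c["image"])
    L=(W-p)@ax*1000
    for lo,hi in((0,8),(8,20)):
        q=(-L[...,2]>lo)&(-L[...,2]<hi)&(abs(L[...,0])<25)&(abs(L[...,1])<60)
        if q.sum()>3: print(n,lo,q.sum(),np.percentile(L[q],[1,50,99],axis=0).round(1).tolist())
E
```

```text
from [ 379.5 -303.2   59. ] x-yaw 19.3 rows 2 turn 0.2
{"fingers":F,"x":0.6,"y":-1.0,"z":26.0,"yaw":-0.12},{"fingers":F,"x":0.6,"y":-0.9,"z":26.0,"yaw":-0.12},
0.468496134838081 [-0.39490262  0.28592469  0.42124206]
side 0 12 [[-9.5, -26.5, -7.9], [-5.5, -22.3, -5.3], [2.6, 24.6, -1.2]]
side 8 55 [[-9.9, -25.5, -19.7], [-4.8, 23.2, -14.0], [7.5, 32.3, -8.1]]
```

Call:
servo_tool([
  {"fingers": 40,"x": 0.6,"y": -1,"z": 26,"yaw": 0},
  {"fingers": 40,"x": 0.6,"y": -1,"z": 27,"yaw": 0},
  {"fingers": 40,"x": 0,"y": 0,"z": 0,"yaw": 0},
  {"fingers": 5,"x": 0,"y": 0,"z": 0,"yaw": 0},
  {"fingers": 5,"x": 0,"y": 0,"z": 0,"yaw": 0},
  {"fingers": 5,"x": 0,"y": 0,"z": 0,"yaw": 0},
  {"fingers": 5,"x": 0,"y": 0,"z": 0,"yaw": 0},
  {"fingers": 5,"x": 0,"y": 0,"z": 0,"yaw": 0},
  {"fingers": 5,"x": 0,"y": 0,"z": 0,"yaw": 0},
  {"fingers": 5,"x": 0,"y": 0,"z": 0,"yaw": 0},
], newtons=80)

```text
time: 3.3
ee_pos: [0.3807, -0.2976, 0.009]
eef_rot: [[0.941, 0.337, 0.002], [0.337, -0.941, -0.001], [0.001, 0.002, -1.0]]
contact_force: [-0.7, 4.1, 7.2]
gripper_width: 0.159
grasp_force: 79.1
```

Call:
servo_tool([
  {"fingers": 5,"x": 0,"y": 0,"z": -25,"yaw": 0},
  {"fingers": 5,"x": 0,"y": 0,"z": -25,"yaw": 0},
  {"fingers": 5,"x": 0,"y": 0,"z": -25,"yaw": 0},
  {"fingers": 5,"x": 0,"y": 0,"z": -25,"yaw": 0},
  {"fingers": 5,"x": 0,"y": 0,"z": 0,"yaw": 0},
  {"fingers": 5,"x": 0,"y": 0,"z": 0,"yaw": 0},
])

```text
time: 3.9
ee_pos: [0.3802, -0.2975, 0.1082]
eef_rot: [[0.941, 0.337, 0.002], [0.337, -0.941, -0.001], [0.001, 0.002, -1.0]]
contact_force: [0.4, 0.3, -1.1]
gripper_width: 0.158
grasp_force: 78.4
```

```bash
python3 - <<'E'
from h import *
s=get_state();p=s["ee_pos"];print(s["gripper_width"],p,s["grasp_force"])
ax=s["eef_rot"]
for n in("top","side"):
    c=camera(n);W=world(c)
    if n=="side":cv2.imwrite("pics/side2.png",cv2.resize(c["image"][200:380,200:400],(800,720))[:600])
    L=(W-p)@ax*1000
    q=(abs(L[...,2])<30)&(L[...,0]>30)&(L[...,0]<130)&(abs(L[...,1])<25)
    P=L[q]; P=P[P[:,0]>np.percentile(P[:,0],5)]
    f=np.polyfit(P[:,0],P[:,1],1);g=P[P[:,0]>75];gz=np.polyfit(g[:,0],g[:,2],1)
    print(n,len(P),"tip x",P[:,0].max(),"y at112",np.polyval(f,112),"slope",f[0],"blade z med",np.median(g[:,2]),gz[0])
    print([(k,np.median(P[(abs(P[:,0]-k)<5)],0).round(1).tolist()) for k in(35,55,75,90,105,114)if (abs(P[:,0]-k)<5).sum()])
E
```

```text
0.15789238188777116 [ 0.38017599 -0.29747468  0.10819813] 78.35808277130127
top 127 tip x 112.37930823086897 y at112 -1.882637050636958 slope 0.01337668866278626 blade z med -2.939429972899943 -0.04761132857211477
[(35, [35.5, -2.8, -9.1]), (55, [54.6, -3.0, -4.1]), (75, [76.2, -1.8, -2.4]), (90, [90.2, -2.2, -2.7]), (105, [104.4, -1.6, -3.0]), (114, [110.9, -2.9, -6.5])]
side 123 tip x 114.17037818242494 y at112 -1.1288098814570446 slope -0.06801484411630224 blade z med -2.857461494318259 -0.02540777144015164
[(35, [37.5, 6.9, -1.0]), (55, [55.0, 0.8, -4.2]), (75, [75.2, 0.7, -3.5]), (90, [89.1, 0.6, -2.3]), (105, [105.2, -0.4, -2.1]), (114, [111.9, 0.6, -4.8])]
```

```bash
python3 - <<'E'
from h import *
plan(462,-61.8,90,15)
E
```

```text
from [ 379.7 -297.1  106.9] x-yaw 19.7 rows 6 turn -4.7
{"fingers":F,"x":26.1,"y":-32.3,"z":2.8,"yaw":0.78},{"fingers":F,"x":25.7,"y":-32.7,"z":2.8,"yaw":0.78},{"fingers":F,"x":25.2,"y":-33.0,"z":2.8,"yaw":0.78},{"fingers":F,"x":24.8,"y":-33.3,"z":2.8,"yaw":0.78},{"fingers":F,"x":24.3,"y":-33.7,"z":2.8,"yaw":0.78},{"fingers":F,"x":23.9,"y":-34.0,"z":2.8,"yaw":0.78},
```

Call:
servo_tool([
  {"fingers": 5,"x": 26.1,"y": -32.3,"z": 2.8,"yaw": 0.78},
  {"fingers": 5,"x": 25.7,"y": -32.7,"z": 2.8,"yaw": 0.78},
  {"fingers": 5,"x": 25.2,"y": -33.0,"z": 2.8,"yaw": 0.78},
  {"fingers": 5,"x": 24.8,"y": -33.3,"z": 2.8,"yaw": 0.78},
  {"fingers": 5,"x": 24.3,"y": -33.7,"z": 2.8,"yaw": 0.78},
  {"fingers": 5,"x": 23.9,"y": -34.0,"z": 2.8,"yaw": 0.78},
  {"fingers": 5,"x": 0,"y": 0,"z": 0,"yaw": 0},
  {"fingers": 5,"x": 0,"y": 0,"z": 0,"yaw": 0},
])

```text
time: 4.8
ee_pos: [0.4619, -0.0614, 0.0897]
eef_rot: [[0.965, 0.261, -0.002], [0.261, -0.965, 0.0], [-0.001, -0.001, -1.0]]
contact_force: [-0.4, -0.3, -0.3]
gripper_width: 0.154
grasp_force: 78.5
```

```bash
cat > tip.py <<'E'
from h import *
C=np.array([636.6,-14.4]);e=np.array([np.cos(np.radians(15)),np.sin(np.radians(15))]);f=np.array([-e[1],e[0]])
s=get_state();p=s["ee_pos"];print(p,s["contact_force"].round(2),s["gripper_width"])
for n,b in(("top",(-1,1)),("side",(1,-1))):
    c=camera(n);W=world(c)*1000;W[...,:2]-=b
    q=W[...,:2]-C;X=q@e;Y=q@f;Z=W[...,2]
    m=(X<-50)&(X>-180)&(abs(Y)<14)&(Z>p[2]*1000-20)&(Z<p[2]*1000+15)
    for k in range(-120,-50,10):
        g=m&(abs(X-k)<5)
        if g.sum()>1:print(n,k,g.sum(),np.median(Y[g]).round(1),np.median(Z[g]).round(1),end=" | ")
    print("maxX",np.sort(X[m])[-3:].round(1))
t=C-181*e; plan(t[0]+.15,t[1]-.6,77,15)
E
python3 tip.py
```

```text
[ 0.46192525 -0.06143588  0.08969625] [-0.36 -0.26 -0.31] 0.1541786339119517
top -100 11 0.6 93.8 | top -90 13 0.5 93.8 | top -80 12 0.3 92.2 | top -70 10 0.9 93.5 | maxX [-68.9 -68.3 -67.2]
side -120 7 0.0 93.7 | side -110 7 -1.3 93.1 | side -100 12 -0.5 93.3 | side -90 11 0.0 94.0 | side -80 10 -0.6 93.3 | side -70 12 -1.8 93.8 | maxX [-67.7 -67.3 -67.3]
from [461.9 -62.7  90.1] x-yaw 15.0 rows 1 turn 0.0
{"fingers":F,"x":0.3,"y":-0.8,"z":13.1,"yaw":-0.02},
```

Call:
servo_tool([
  {"fingers": 5,"x": 0,"y": -0.5,"z": 13.5,"yaw": 0},
  {"fingers": 5,"x": 0,"y": 0,"z": 0,"yaw": 0},
  {"fingers": 5,"x": 15,"y": 0,"z": 0,"yaw": 0},
  {"fingers": 5,"x": 10,"y": 0,"z": 0,"yaw": 0},
  {"fingers": 5,"x": 10,"y": 0,"z": 0,"yaw": 0},
  {"fingers": 5,"x": 10,"y": 0,"z": 0,"yaw": 0},
  {"fingers": 5,"x": 0,"y": 0,"z": 0,"yaw": 0},
  {"fingers": 5,"x": 0,"y": 0,"z": 0,"yaw": 0},
])

```text
time: 5.7
ee_pos: [0.5054, -0.0499, 0.0768]
eef_rot: [[0.966, 0.259, -0.0], [0.259, -0.966, 0.0], [-0.0, -0.0, -1.0]]
contact_force: [-0.9, -0.6, 0.1]
gripper_width: 0.16
grasp_force: 78.5
```

```bash
python3 tip.py | grep -v '^{'
python3 - <<'E'
from h import *
c=camera("top");cv2.imwrite("pics/t3.png",cv2.convertScaleAbs(cv2.resize(c["image"][130:230,270:370],(600,600),interpolation=cv2.INTER_CUBIC),alpha=1.6))
E
```

```text
[ 0.50544796 -0.04994617  0.07682266] [-0.95 -0.6   0.15] 0.1598904520850541
maxX [-50.1]
side -120 10 -6.7 81.3 | side -110 23 -5.2 84.8 | side -100 22 -4.6 84.0 | side -90 13 -3.5 82.5 | side -80 22 -0.8 61.0 | side -70 32 -0.5 60.7 | side -60 30 -0.2 61.1 | maxX [-50.6 -50.5 -50.4]
from [505.3 -50.   76.9] x-yaw 15.0 rows 1 turn -0.0
```

View pics/t3.png

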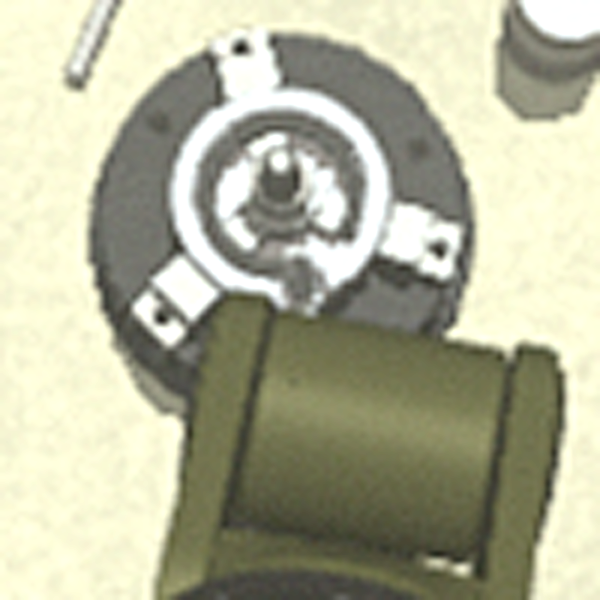

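The top view shows the ear at (300,275) still in place, with the wrist hiding the pick. The TCP is at the planned radius, so I lift.

Call:
servo_tool([
  {"fingers": 5,"x": 0,"y": 0,"z": -4,"yaw": 0},
  {"fingers": 5,"x": 0,"y": 0,"z": -3,"yaw": 0},
  {"fingers": 5,"x": 0,"y": 0,"z": -3,"yaw": 0},
  {"fingers": 5,"x": 0,"y": 0,"z": -3,"yaw": 0},
  {"fingers": 5,"x": 0,"y": 0,"z": -2,"yaw": 0},
  {"fingers": 5,"x": 0,"y": 0,"z": 0,"yaw": 0},
  {"fingers": 5,"x": 0,"y": 0,"z": 0,"yaw": 0},
  {"fingers": 5,"x": 0,"y": 0,"z": 0,"yaw": 0},
])

```text
time: 6.65
ee_pos: [0.5055, -0.0499, 0.0919]
eef_rot: [[0.966, 0.259, -0.0], [0.259, -0.966, 0.0], [-0.0, -0.0, -1.0]]
contact_force: [0.5, 0.9, -2.0]
gripper_width: 0.159
grasp_force: 78.4
```

```bash
cat > ring.py <<'E'
from h import *
import sys
C=np.array([636.6,-14.4]);e=np.array([np.cos(np.radians(15)),np.sin(np.radians(15))]);f=np.array([-e[1],e[0]])
s=get_state();p=s["ee_pos"];print(p,s["contact_force"].round(2),"TCP r",np.round((p[:2]*1000-C)@np.array([e,f]).T,1))
for n,b in(("top",(-1,1)),("side",(1,-1))):
    c=camera(n);W=world(c)*1000;W[...,:2]-=b
    cv2.imwrite(f"pics/{sys.argv[1]}_{n}.png",cv2.convertScaleAbs(cv2.resize(c["image"][130:230,270:370] if n=="top" else c["image"][170:260,300:400],(500,500),interpolation=cv2.INTER_CUBIC),alpha=1.5))
    q=W[...,:2]-C;X=q@e;Y=q@f;Z=W[...,2]
    for y0 in(-20,0,20):
        print(n,"Y",y0,end=": ")
        for k in range(-70,50,6):
            g=(abs(X-k)<3)&(abs(Y-y0)<5)
            if g.sum()>1:print(k,np.median(Z[g]).round(0),end="| ")
        print()
E
python3 ring.py r1; python3 -c "
import cv2,numpy as np
cv2.imwrite('pics/r1.png',np.hstack([cv2.resize(cv2.imread(f'pics/r1_{n}.png'),(400,400)) for n in('top','side')]))"
```

```text
[ 0.5055278  -0.04992867  0.09185426] [ 0.48  0.91 -2.03] TCP r [-135.8   -0.4]
top Y -20: -52 57.0| -46 59.0| -40 88.0| -34 90.0| -28 86.0| -22 81.0| -16 86.0| -10 86.0| -4 85.0| 2 75.0| 8 74.0| 14 74.0| 20 85.0| 26 91.0| 32 90.0| 38 90.0| 
top Y 0: -46 97.0| -40 101.0| -34 101.0| -28 97.0| -22 99.0| -16 90.0| -10 119.0| -4 150.0| 2 152.0| 8 149.0| 20 86.0| 26 88.0| 32 90.0| 38 90.0| 44 91.0| 
top Y 20: -34 90.0| -28 96.0| -22 98.0| -16 87.0| -10 86.0| -4 85.0| 2 75.0| 8 72.0| 14 75.0| 20 87.0| 26 92.0| 32 91.0| 38 91.0| 
side Y -20: -70 60.0| -64 60.0| -58 61.0| -52 60.0| -46 61.0| -40 76.0| -34 91.0| -28 94.0| -22 98.0| -16 92.0| -10 93.0| -4 94.0| 2 94.0| 8 83.0| 20 94.0| 26 92.0| 32 92.0| 38 91.0| 44 59.0| 
side Y 0: -70 78.0| -64 77.0| -58 91.0| -52 77.0| -46 73.0| -40 101.0| -34 102.0| -28 98.0| -22 96.0| -16 88.0| -10 116.0| -4 144.0| 2 153.0| 14 98.0| 26 89.0| 32 92.0| 38 91.0| 44 93.0| 
side Y 20: -70 60.0| -64 60.0| -58 61.0| -52 61.0| -46 61.0| -40 83.0| -34 90.0| -28 98.0| -22 100.0| -16 87.0| -10 87.0| 32 92.0| 38 91.0|
```

View pics/r1.png

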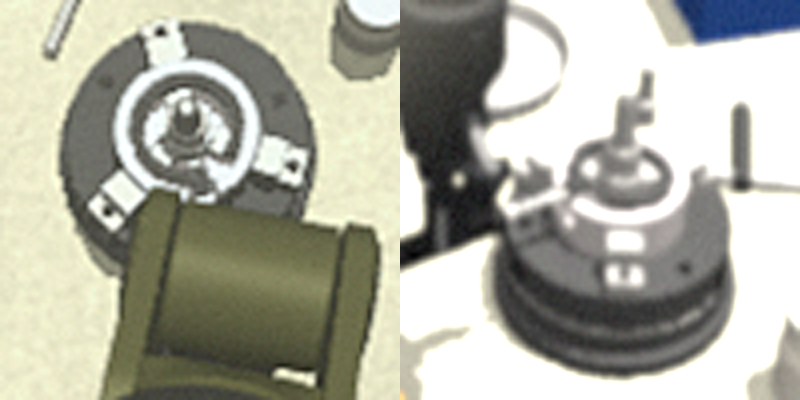

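The top view shows the ear at about (200,195), and the side view shows the eared end tilted up at (540,200). Ear top is at 101 mm, so it is lifted. I draw it out along the slot.

Call:
servo_tool([
  {"fingers": 5,"x": -3,"y": 0,"z": 0,"yaw": 0},
  {"fingers": 5,"x": -3,"y": 0,"z": 0,"yaw": 0},
  {"fingers": 5,"x": -3,"y": 0,"z": 0,"yaw": 0},
  {"fingers": 5,"x": -3,"y": 0,"z": 0,"yaw": 0},
  {"fingers": 5,"x": -2,"y": 0,"z": 0,"yaw": 0},
  {"fingers": 5,"x": 0,"y": 0,"z": 0,"yaw": 0},
  {"fingers": 5,"x": 0,"y": 0,"z": 0,"yaw": 0},
])

```text
time: 7.45
ee_pos: [0.4921, -0.0536, 0.092]
eef_rot: [[0.966, 0.259, 0.0], [0.259, -0.966, -0.0], [0.0, 0.0, -1.0]]
contact_force: [0.2, -0.4, -1.5]
gripper_width: 0.161
grasp_force: 78.4
```

```bash
python3 ring.py r2
```

```text
[ 0.49208543 -0.05362481  0.09201398] [ 0.22 -0.42 -1.51] TCP r [-149.7   -0.5]
top Y -20: -70 60.0| -64 60.0| -58 60.0| -52 59.0| -46 60.0| -40 87.0| -34 91.0| -28 86.0| -22 75.0| -16 85.0| -10 87.0| -4 87.0| 2 85.0| 8 92.0| 14 92.0| 20 75.0| 26 84.0| 32 89.0| 38 91.0| 
top Y 0: -64 94.0| -58 97.0| -52 101.0| -46 100.0| -40 98.0| -34 75.0| -28 74.0| -22 73.0| -16 91.0| -10 118.0| -4 150.0| 2 154.0| 20 91.0| 26 86.0| 32 85.0| 38 88.0| 44 91.0| 
top Y 20: -46 62.0| -40 81.0| -34 98.0| -28 87.0| -22 85.0| -16 86.0| -10 85.0| -4 85.0| 2 75.0| 8 92.0| 14 90.0| 20 78.0| 26 83.0| 32 90.0| 38 89.0| 44 75.0| 
side Y -20: -70 59.0| -64 60.0| -58 60.0| -52 61.0| -46 63.0| -40 81.0| -34 84.0| -10 95.0| -4 93.0| 2 93.0| 8 94.0| 14 92.0| 20 87.0| 26 86.0| 32 88.0| 38 91.0| 44 60.0| 
side Y 0: -70 78.0| -64 92.0| -58 92.0| -52 77.0| -46 72.0| -40 87.0| -34 94.0| -16 91.0| -10 117.0| -4 141.0| 2 154.0| 8 132.0| 14 108.0| 20 92.0| 26 88.0| 32 86.0| 38 90.0| 44 91.0| 
side Y 20: -70 61.0| -64 60.0| -58 61.0| -52 60.0| -46 63.0| -40 99.0| -34 98.0| -28 88.0| -22 85.0| -16 85.0| -10 86.0| 32 88.0| 38 91.0|
```

Call:
servo_tool([
  {"fingers": 5,"x": 0,"y": 0,"z": 2,"yaw": 0},
  {"fingers": 5,"x": 0,"y": 0,"z": 3,"yaw": 0},
  {"fingers": 5,"x": 1,"y": 0,"z": 3,"yaw": 0},
  {"fingers": 5,"x": 0,"y": 0,"z": 3,"yaw": 0},
  {"fingers": 5,"x": 0,"y": 0,"z": 1,"yaw": 0},
  {"fingers": 5,"x": 0,"y": 0,"z": 0,"yaw": 0},
  {"fingers": 5,"x": -10,"y": 0,"z": 0,"yaw": 0},
  {"fingers": 5,"x": -20,"y": 0,"z": 0,"yaw": 0},
  {"fingers": 5,"x": -30,"y": 0,"z": 0,"yaw": 0},
  {"fingers": 5,"x": 0,"y": 0,"z": 0,"yaw": 0},
])

```text
time: 8.55
ee_pos: [0.4321, -0.0692, 0.0798]
eef_rot: [[0.966, 0.258, -0.002], [0.258, -0.966, 0.0], [-0.002, -0.001, -1.0]]
contact_force: [0.8, 0.4, -0.9]
gripper_width: 0.157
grasp_force: 78.5
```

```bash
python3 ring.py r3;python3 -c "
from h import *
plan(380,-298,50,19.5)"
```

```text
[ 0.43211791 -0.06923324  0.07976894] [ 0.84  0.44 -0.94] TCP r [-211.7   -0. ]
top Y -20: -70 59.0| -64 60.0| -58 58.0| -52 60.0| -46 60.0| -40 89.0| -34 94.0| -28 89.0| -22 81.0| -16 85.0| -10 86.0| -4 88.0| 2 91.0| 8 94.0| 14 95.0| 20 78.0| 26 84.0| 32 89.0| 38 90.0| 
top Y 0: -70 61.0| -64 61.0| -58 60.0| -52 96.0| -46 95.0| -40 94.0| -34 75.0| -28 73.0| -22 73.0| -16 95.0| -10 118.0| -4 150.0| 2 153.0| 20 94.0| 26 85.0| 32 83.0| 38 91.0| 44 93.0| 
top Y 20: -70 59.0| -64 61.0| -58 60.0| -52 60.0| -46 60.0| -40 82.0| -34 96.0| -28 87.0| -22 84.0| -16 85.0| -10 85.0| -4 85.0| 2 75.0| 8 92.0| 14 95.0| 20 79.0| 26 84.0| 32 88.0| 38 89.0| 
side Y -20: -70 60.0| -64 60.0| -58 60.0| -52 60.0| -46 61.0| -40 76.0| -34 93.0| -10 94.0| -4 93.0| 2 94.0| 8 95.0| 14 96.0| 32 89.0| 38 90.0| 44 62.0| 
side Y 0: -70 60.0| -64 61.0| -58 77.0| -52 63.0| -46 72.0| -40 75.0| -22 78.0| -16 91.0| -10 117.0| -4 147.0| 2 153.0| 14 114.0| 20 95.0| 32 86.0| 38 90.0| 44 90.0| 
side Y 20: -70 61.0| -64 61.0| -58 61.0| -52 61.0| -46 60.0| -40 69.0| -34 93.0| -28 88.0| -22 81.0| -16 85.0| -10 87.0| -4 92.0| 32 91.0| 38 91.0| 
from [434.9 -69.1  80.4] x-yaw 15.0 rows 6 turn 4.5
{"fingers":F,"x":-18.7,"y":34.5,"z":5.1,"yaw":-0.76},{"fingers":F,"x":-19.1,"y":34.2,"z":5.1,"yaw":-0.76},{"fingers":F,"x":-19.6,"y":34.0,"z":5.1,"yaw":-0.76},{"fingers":F,"x":-20.0,"y":33.7,"z":5.1,"yaw":-0.76},{"fingers":F,"x":-20.5,"y":33.5,"z":5.1,"yaw":-0.76},{"fingers":F,"x":-20.9,"y":33.2,"z":5.1,"yaw":-0.76},
```

View pics/r3_top.png

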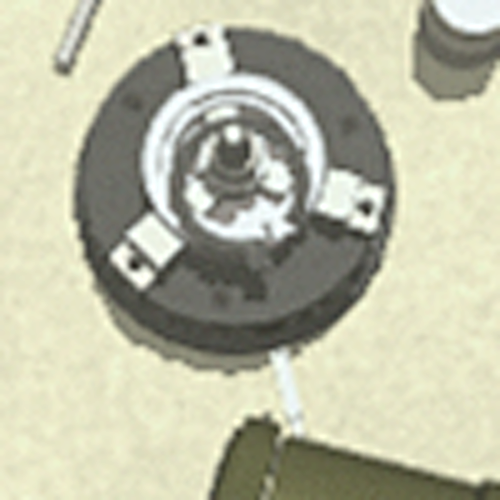

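The top view shows the pick clear at (285,390), and the ring lying flat on the rim (z 95), drawn out toward the slot with its ear near (270,235). I take the pick back to the mat.

Call:
servo_tool([
  {"fingers": 5,"x": -18.7,"y": 34.5,"z": 5.1,"yaw": -0.76},
  {"fingers": 5,"x": -19.1,"y": 34.2,"z": 5.1,"yaw": -0.76},
  {"fingers": 5,"x": -19.6,"y": 34.0,"z": 5.1,"yaw": -0.76},
  {"fingers": 5,"x": -20.0,"y": 33.7,"z": 5.1,"yaw": -0.76},
  {"fingers": 5,"x": -20.5,"y": 33.5,"z": 5.1,"yaw": -0.76},
  {"fingers": 5,"x": -20.9,"y": 33.2,"z": 5.1,"yaw": -0.76},
  {"fingers": 5,"x": 0,"y": 0,"z": 20,"yaw": 0},
  {"fingers": 5,"x": 0,"y": 0,"z": 15,"yaw": 0},
  {"fingers": 5,"x": 0,"y": 0,"z": 0,"yaw": 0},
])

```text
time: 9.55
ee_pos: [0.38, -0.2975, 0.0128]
eef_rot: [[0.942, 0.335, -0.002], [0.335, -0.942, 0.002], [-0.001, -0.002, -1.0]]
contact_force: [1.2, 0.1, -0.8]
gripper_width: 0.157
grasp_force: 78.5
```

```bash
python3 - <<'E'
from h import *
C=np.array([636.6,-14.4]);e=np.array([np.cos(np.radians(15)),np.sin(np.radians(15))]);f=np.array([-e[1],e[0]])
print(get_state()["ee_pos"])
for n,b in(("top",(-1,1)),("side",(1,-1))):
    c=camera(n);W=world(c)*1000;W[...,:2]-=b
    q=W[...,:2]-C;X=q@e;Y=q@f;Z=W[...,2]
    g=(Z>90)&(Z<100)&(X<-47)&(X>-75)&(abs(Y)<30)
    print(n,g.sum(),np.c_[X[g],Y[g],Z[g]].round(0).astype(int).tolist())
t=C-56*e;print(t)
E
```

```text
[ 0.37998009 -0.29746275  0.0128228 ]
top 24 [[-47, 3, 98], [-47, 0, 96], [-49, -2, 99], [-49, -5, 98], [-48, 10, 97], [-48, 8, 94], [-49, 6, 96], [-49, 3, 95], [-50, 1, 96], [-51, -2, 97], [-51, -7, 94], [-52, 4, 98], [-52, 1, 93], [-53, -1, 95], [-54, -3, 99], [-55, -6, 98], [-54, 4, 97], [-55, 2, 97], [-55, -1, 96], [-56, -3, 96], [-57, -5, 99], [-56, 5, 92], [-58, 3, 98], [-58, 0, 95]]
side 21 [[-48, 10, 98], [-47, 11, 94], [-48, 5, 98], [-55, 3, 99], [-52, 4, 98], [-50, 2, 98], [-57, 5, 96], [-57, 0, 99], [-54, -1, 98], [-52, -2, 98], [-49, -2, 97], [-47, -4, 98], [-57, 1, 95], [-57, -5, 99], [-55, -7, 99], [-50, -5, 96], [-49, -7, 98], [-59, -4, 95], [-57, -5, 96], [-55, -7, 96], [-50, -5, 93]]
[582.50815373 -28.89386653]
```

Call:
servo_tool([
  {"fingers": 5,"x": 0,"y": 0,"z": 2,"yaw": 0},
  {"fingers": 5,"x": 0,"y": 0,"z": 2,"yaw": 0},
  {"fingers": 5,"x": 0,"y": 0,"z": 0,"yaw": 0},
  {"fingers": 40,"x": 0,"y": 0,"z": 0,"yaw": 0},
  {"fingers": 40,"x": 0,"y": 0,"z": 0,"yaw": 0},
  {"fingers": 40,"x": 0,"y": 0,"z": 0,"yaw": 0},
  {"fingers": 40,"x": 0,"y": 0,"z": -40,"yaw": 0},
  {"fingers": 40,"x": 0,"y": 0,"z": -45,"yaw": 0},
  {"fingers": 40,"x": 0,"y": 0,"z": -45,"yaw": 0},
  {"fingers": 40,"x": 0,"y": 0,"z": 0,"yaw": 0},
])

```text
time: 10.65
ee_pos: [0.3822, -0.2994, 0.1461]
eef_rot: [[0.942, 0.335, 0.007], [0.335, -0.942, -0.006], [0.004, 0.008, -1.0]]
contact_force: [-0.1, -0.2, -0.3]
gripper_width: 0.469
grasp_force: 0.0
```

```bash
python3 - <<'E'
from h import *
C=np.array([636.6,-14.4]);e=np.array([np.cos(np.radians(15)),np.sin(np.radians(15))]);f=np.array([-e[1],e[0]])
t=C-59*e-.5*f
plan(t[0],t[1],120,15)
c=camera("top");W=world(c)*1000
q=(W[...,2]>14)&(W[...,2]<26)&(np.hypot(W[...,0]-412,W[...,1]+288)<100);print(q.sum(),cv2.minAreaRect(W[q][:,:2].astype(np.float32)))
E
```

```text
from [ 382.2 -299.4  146.1] x-yaw 19.6 rows 8 turn -4.6
{"fingers":F,"x":34.5,"y":-23.4,"z":3.3,"yaw":0.57},{"fingers":F,"x":34.3,"y":-23.8,"z":3.3,"yaw":0.57},{"fingers":F,"x":34.1,"y":-24.1,"z":3.3,"yaw":0.57},{"fingers":F,"x":33.8,"y":-24.5,"z":3.3,"yaw":0.57},{"fingers":F,"x":33.6,"y":-24.8,"z":3.3,"yaw":0.57},{"fingers":F,"x":33.3,"y":-25.1,"z":3.3,"yaw":0.57},{"fingers":F,"x":33.1,"y":-25.5,"z":3.3,"yaw":0.57},{"fingers":F,"x":32.8,"y":-25.8,"z":3.3,"yaw":0.57},
131 ((430.7552795410156, -276.8577575683594), (116.3453140258789, 16.67444610595703), 20.667680740356445)
```

Call:
servo_tool([
  {"fingers": 40,"x": 34.5,"y": -23.4,"z": 3.3,"yaw": 0.57},
  {"fingers": 40,"x": 34.3,"y": -23.8,"z": 3.3,"yaw": 0.57},
  {"fingers": 40,"x": 34.1,"y": -24.1,"z": 3.3,"yaw": 0.57},
  {"fingers": 40,"x": 33.8,"y": -24.5,"z": 3.3,"yaw": 0.57},
  {"fingers": 40,"x": 33.6,"y": -24.8,"z": 3.3,"yaw": 0.57},
  {"fingers": 40,"x": 33.3,"y": -25.1,"z": 3.3,"yaw": 0.57},
  {"fingers": 40,"x": 33.1,"y": -25.5,"z": 3.3,"yaw": 0.57},
  {"fingers": 40,"x": 32.8,"y": -25.8,"z": 3.3,"yaw": 0.57},
  {"fingers": 35,"x": 0,"y": 0,"z": 0,"yaw": 0},
  {"fingers": 35,"x": 0,"y": 0,"z": 0,"yaw": 0},
])

```text
time: 11.7
ee_pos: [0.5774, -0.028, 0.1124]
eef_rot: [[0.965, 0.26, -0.003], [0.26, -0.965, 0.0], [-0.002, -0.001, -1.0]]
contact_force: [-0.5, -0.0, -0.0]
gripper_width: 0.412
grasp_force: 0.0
```

```bash
python3 - <<'E'
from h import *
C=np.array([636.6,-14.4]);e=np.array([np.cos(np.radians(15)),np.sin(np.radians(15))]);f=np.array([-e[1],e[0]])
t=C-59*e-.5*f
plan(t[0],t[1],88,15,n=2)
print(get_state()["eef_rot"].round(4).tolist())
E
```

```text
from [577.4 -28.  112.4] x-yaw 15.1 rows 2 turn -0.1
{"fingers":F,"x":0.8,"y":1.4,"z":12.2,"yaw":0.05},{"fingers":F,"x":0.8,"y":1.4,"z":12.2,"yaw":0.05},
[[0.9655, 0.2604, -0.0026], [0.2604, -0.9655, 0.0001], [-0.0024, -0.0008, -1.0]]
```

Call:
servo_tool([
  {"fingers": 35,"x": 0.5,"y": 1.4,"z": 12,"yaw": 0},
  {"fingers": 35,"x": 0.5,"y": 1.4,"z": 12.4,"yaw": 0},
  {"fingers": 35,"x": 0,"y": 0,"z": 0,"yaw": 0},
  {"fingers": 2,"x": 0,"y": 0,"z": 0,"yaw": 0},
  {"fingers": 2,"x": 0,"y": 0,"z": 0,"yaw": 0},
  {"fingers": 2,"x": 0,"y": 0,"z": 0,"yaw": 0},
  {"fingers": 2,"x": 0,"y": 0,"z": 0,"yaw": 0},
  {"fingers": 2,"x": 0,"y": 0,"z": 0,"yaw": 0},
  {"fingers": 2,"x": 0,"y": 0,"z": 0,"yaw": 0},
], newtons=80)

```text
time: 12.6
ee_pos: [0.5797, -0.031, 0.0897]
eef_rot: [[0.966, 0.259, 0.0], [0.259, -0.966, -0.0], [0.0, 0.0, -1.0]]
contact_force: [-0.4, -0.5, 0.6]
gripper_width: 0.083
grasp_force: 78.4
```

Call:
servo_tool([
  {"fingers": 2,"x": 0,"y": 0,"z": -5,"yaw": 0},
  {"fingers": 2,"x": 0,"y": 0,"z": -10,"yaw": 0},
  {"fingers": 2,"x": 0,"y": 0,"z": -20,"yaw": 0},
  {"fingers": 2,"x": 0,"y": 0,"z": -20,"yaw": 0},
  {"fingers": 2,"x": 0,"y": 0,"z": -20,"yaw": 0},
  {"fingers": 2,"x": 0,"y": 0,"z": -20,"yaw": 0},
  {"fingers": 2,"x": 0,"y": 0,"z": -10,"yaw": 0},
  {"fingers": 2,"x": 0,"y": 0,"z": 0,"yaw": 0},
])

```text
time: 13.4
ee_pos: [0.5801, -0.031, 0.1962]
eef_rot: [[0.966, 0.259, 0.003], [0.259, -0.966, -0.0], [0.003, 0.001, -1.0]]
contact_force: [-0.5, -1.1, -1.3]
gripper_width: 0.085
grasp_force: 78.5
```

```bash
python3 - <<'E'
from h import *
s=get_state();p=s["ee_pos"]*1000;print(p,s["gripper_width"],s["contact_force"])
R=s["eef_rot"]
for n,b in(("top",(-1,1)),("side",(1,-1))):
    c=camera(n);W=world(c)*1000;W[...,:2]-=b
    L=(W-p)@R;X,Y,Z=L[...,0],L[...,1],-L[...,2]
    g=(X>14)&(X<90)&(abs(Y)<45)&(Z>-25)&(Z<40)
    cv2.imwrite(f"pics/r4_{n}.png",c["image"])
    for k in range(10,100,10):
        h=g&(abs(X-k)<5)
        if h.sum()>1:print(n,k,h.sum(),Y[h].min().round(),Y[h].max().round(),"z",np.median(Z[h]).round(1),end="|")
    P=L[g];A=np.c_[P[:,:2],np.ones(len(P))];print(np.linalg.lstsq(A,-P[:,2],rcond=None)[0])
E
```

```text
[580.13486292 -31.01054622 196.24782106] 0.0849402470417848 [-0.5278775  -1.06124089 -1.30511128]
[0. 0. 0.]
side 20 9 17.0 29.0 z 3.2|side 30 16 20.0 33.0 z 4.5|side 40 16 23.0 35.0 z 4.1|side 50 11 26.0 35.0 z 3.3|side 60 20 -32.0 33.0 z 2.7|side 70 36 -30.0 27.0 z 1.9|side 80 17 -19.0 14.0 z 1.6|[-0.03573443  0.01430028  4.25407642]
```

```bash
python3 - <<'E'
from h import *
plan(567.7,236.8,60,15)
E
```

```text
from [579.4 -31.  194. ] x-yaw 15.0 rows 7 turn -0.0
{"fingers":F,"x":8.3,"y":-37.4,"z":19.1,"yaw":0.00},{"fingers":F,"x":8.3,"y":-37.4,"z":19.1,"yaw":0.00},{"fingers":F,"x":8.3,"y":-37.4,"z":19.1,"yaw":0.00},{"fingers":F,"x":8.3,"y":-37.4,"z":19.1,"yaw":0.00},{"fingers":F,"x":8.3,"y":-37.4,"z":19.1,"yaw":0.00},{"fingers":F,"x":8.3,"y":-37.4,"z":19.1,"yaw":0.00},{"fingers":F,"x":8.3,"y":-37.4,"z":19.1,"yaw":0.00},
```

Call:
servo_tool([
  {"fingers": 2,"x": 8.3,"y": -37.4,"z": 0,"yaw": 0},
  {"fingers": 2,"x": 8.3,"y": -37.4,"z": 0,"yaw": 0},
  {"fingers": 2,"x": 8.3,"y": -37.4,"z": 0,"yaw": 0},
  {"fingers": 2,"x": 8.3,"y": -37.4,"z": 20,"yaw": 0},
  {"fingers": 2,"x": 8.3,"y": -37.4,"z": 38,"yaw": 0},
  {"fingers": 2,"x": 8.3,"y": -37.4,"z": 38,"yaw": 0},
  {"fingers": 2,"x": 8.3,"y": -37.4,"z": 38,"yaw": 0},
  {"fingers": 2,"x": 0,"y": 0,"z": 20,"yaw": 0},
  {"fingers": 2,"x": 0,"y": 0,"z": 0,"yaw": 0},
  {"fingers": 2,"x": 0,"y": 0,"z": 0,"yaw": 0},
])

```text
time: 14.5
ee_pos: [0.5683, 0.2281, 0.0489]
eef_rot: [[0.966, 0.259, -0.001], [0.259, -0.966, -0.0], [-0.001, 0.0, -1.0]]
contact_force: [-0.1, 0.3, -0.2]
gripper_width: 0.086
grasp_force: 78.6
```

```bash
python3 - <<'E'
from h import *
plan(567.7,236.8,7,15)
E
```

```text
from [568.3 228.1  48.9] x-yaw 15.0 rows 1 turn 0.0
{"fingers":F,"x":1.7,"y":-8.6,"z":41.9,"yaw":-0.01},
```

Call:
servo_tool([
  {"fingers": 2,"x": 1.7,"y": -8.6,"z": 20,"yaw": 0},
  {"fingers": 2,"x": 0,"y": 0,"z": 15,"yaw": 0},
  {"fingers": 2,"x": 0,"y": 0,"z": 8,"yaw": 0},
  {"fingers": 2,"x": 0,"y": 0,"z": 0,"yaw": 0},
  {"fingers": 2,"x": 0,"y": 0,"z": 0,"yaw": 0},
  {"fingers": 30,"x": 0,"y": 0,"z": 0,"yaw": 0},
  {"fingers": 30,"x": 0,"y": 0,"z": 0,"yaw": 0},
  {"fingers": 30,"x": 0,"y": 0,"z": 0,"yaw": 0},
  {"fingers": 30,"x": 0,"y": 0,"z": -30,"yaw": 0},
  {"fingers": 60,"x": 0,"y": 0,"z": -45,"yaw": 0},
])

```text
time: 15.5
ee_pos: [0.5665, 0.2368, 0.0797]
eef_rot: [[0.966, 0.259, -0.005], [0.259, -0.966, -0.002], [-0.005, 0.0, -1.0]]
contact_force: [0.8, -0.4, 1.6]
gripper_width: 0.503
grasp_force: 0.0
```

Call:
servo_tool([
  {"fingers": 60,"x": 0,"y": 0,"z": -45,"yaw": 0},
  {"fingers": 60,"x": 0,"y": 0,"z": -45,"yaw": 0},
  {"fingers": 60,"x": 0,"y": 0,"z": -45,"yaw": 0},
  {"fingers": 60,"x": 0,"y": 0,"z": -30,"yaw": 0},
  {"fingers": 60,"x": 0,"y": 0,"z": 0,"yaw": 0},
])

```text
time: 16.0
ee_pos: [0.5689, 0.2377, 0.2513]
eef_rot: [[0.966, 0.259, 0.008], [0.259, -0.966, 0.003], [0.008, -0.001, -1.0]]
contact_force: [0.0, 0.0, 0.2]
gripper_width: 0.704
grasp_force: 0.0
```

```bash
python3 - <<'E'
from h import *
for n,b in(("top",(-1,1)),("side",(1,-1))):
    c=camera(n);W=world(c)*1000;W[...,:2]-=b
    cv2.imwrite(f"pics/d_{n}.png",c["image"]);Z=W[...,2]
    g=(Z>150)&(Z<157)&(np.hypot(W[...,0]-637,W[...,1]+14)<15);print(n,"tip",W[g].mean(0))
    g=(Z>112)&(Z<122)&(np.hypot(W[...,0]-637,W[...,1]+14)<20);print("collar",g.sum(),W[g].mean(0),cv2.minAreaRect(W[g][:,:2].astype(np.float32)))
    g=(Z>6)&(Z<12)&(np.hypot(W[...,0]-602,W[...,1]-246)<62);print("ring",g.sum(),W[g].mean(0),cv2.minAreaRect(W[g][:,:2].astype(np.float32)))
plan(636.6,-14.4,175,15)
E
```

```text
top tip [635.67305891 -14.91962231 153.35039359]
collar 38 [631.98673085 -13.66520523 116.57617433] ((634.8880615234375, -14.571514129638672), (20.716289520263672, 22.350778579711914), 1.1146174669265747)
ring 213 [599.35921809 241.64752011   7.96171349] ((599.5928344726562, 239.6207733154297), (109.44586181640625, 94.04528045654297), 19.4820499420166)
side tip [635.33396212 -17.53095512 152.85624192]
collar 42 [634.60543252 -20.36901545 116.68345196] ((635.7901000976562, -18.848636627197266), (19.285215377807617, 24.851146697998047), 79.12908935546875)
ring 110 [611.78944366 248.3445431    8.08833968] ((609.2957763671875, 249.31210327148438), (90.06122589111328, 104.22500610351562), 70.61385345458984)
from [567.7 237.2 246.2] x-yaw 15.0 rows 7 turn -0.0
{"fingers":F,"x":0.2,"y":37.3,"z":10.2,"yaw":0.00},{"fingers":F,"x":0.2,"y":37.3,"z":10.2,"yaw":0.00},{"fingers":F,"x":0.2,"y":37.3,"z":10.2,"yaw":0.00},{"fingers":F,"x":0.2,"y":37.3,"z":10.2,"yaw":0.00},{"fingers":F,"x":0.2,"y":37.3,"z":10.2,"yaw":0.00},{"fingers":F,"x":0.2,"y":37.3,"z":10.2,"yaw":0.00},{"fingers":F,"x":0.2,"y":37.3,"z":10.2,"yaw":0.00},
```

Call:
servo_tool([
  {"fingers": 60,"x": 0.2,"y": 37.3,"z": 0,"yaw": 0},
  {"fingers": 60,"x": 0.2,"y": 37.3,"z": 0,"yaw": 0},
  {"fingers": 60,"x": 0.2,"y": 37.3,"z": 0,"yaw": 0},
  {"fingers": 60,"x": 0.2,"y": 37.3,"z": 10,"yaw": 0},
  {"fingers": 60,"x": 0.2,"y": 37.3,"z": 20,"yaw": 0},
  {"fingers": 60,"x": 0.2,"y": 37.3,"z": 20,"yaw": 0},
  {"fingers": 60,"x": 0.2,"y": 37.3,"z": 20,"yaw": 0},
  {"fingers": 60,"x": 0,"y": 0,"z": 0,"yaw": 0},
  {"fingers": 60,"x": 0,"y": 0,"z": 0,"yaw": 0},
])

```text
time: 17.0
ee_pos: [0.6362, -0.0151, 0.1741]
eef_rot: [[0.966, 0.258, -0.003], [0.258, -0.966, 0.0], [-0.003, -0.001, -1.0]]
contact_force: [-0.3, 0.5, 1.0]
gripper_width: 0.706
grasp_force: 0.0
```

```bash
python3 - <<'E'
from h import *
plan(636.6,-14.4,99.5,15)
E
```

```text
from [636.2 -15.1 174.1] x-yaw 14.9 rows 2 turn 0.1
{"fingers":F,"x":0.3,"y":-0.3,"z":37.3,"yaw":-0.04},{"fingers":F,"x":0.3,"y":-0.3,"z":37.3,"yaw":-0.04},
```

Call:
servo_tool([
  {"fingers": 60,"x": 0.3,"y": -0.3,"z": 37,"yaw": 0},
  {"fingers": 60,"x": 0,"y": 0,"z": 25,"yaw": 0},
  {"fingers": 60,"x": 0,"y": 0,"z": 12,"yaw": 0},
  {"fingers": 10,"x": 0,"y": 0,"z": 0,"yaw": 0},
  {"fingers": 10,"x": 0,"y": 0,"z": 0,"yaw": 0},
  {"fingers": 10,"x": 0,"y": 0,"z": 0,"yaw": 0},
  {"fingers": 10,"x": 0,"y": 0,"z": 0,"yaw": 0},
  {"fingers": 10,"x": 0,"y": 0,"z": 0,"yaw": 0},
  {"fingers": 10,"x": 0,"y": 0,"z": 0,"yaw": 0},
], newtons=60)

```text
time: 17.9
ee_pos: [0.6379, -0.0144, 0.104]
eef_rot: [[0.966, 0.259, 0.003], [0.259, -0.966, -0.0], [0.003, 0.001, -1.0]]
contact_force: [-0.2, -1.9, 7.5]
gripper_width: 0.272
grasp_force: 59.6
```

Call:
servo_tool([
  {"fingers": 10,"x": 0,"y": 0,"z": -10,"yaw": 0},
  {"fingers": 10,"x": 0,"y": 0,"z": -20,"yaw": 0},
  {"fingers": 10,"x": 0,"y": 0,"z": -20,"yaw": 0},
  {"fingers": 10,"x": 0,"y": 0,"z": -20,"yaw": 0},
  {"fingers": 10,"x": 0,"y": 0,"z": -20,"yaw": 0},
  {"fingers": 10,"x": 0,"y": 0,"z": -20,"yaw": 0},
  {"fingers": 10,"x": 0,"y": 0,"z": 0,"yaw": 0},
])

```text
time: 18.6
ee_pos: [0.6377, -0.0141, 0.2156]
eef_rot: [[0.966, 0.259, 0.005], [0.259, -0.966, -0.0], [0.005, 0.001, -1.0]]
contact_force: [0.2, -0.3, -0.7]
gripper_width: 0.264
grasp_force: 59.5
```

```bash
python3 - <<'E'
from h import *
print(get_state()["contact_force"])
plan(627.3,-263.7,60,15,n=8)
E
```

```text
[ 0.17449315 -0.27836568 -0.69857277]
from [637.7 -14.1 215.6] x-yaw 15.0 rows 8 turn -0.0
{"fingers":F,"x":-9.3,"y":29.8,"z":19.4,"yaw":0.00},{"fingers":F,"x":-9.3,"y":29.8,"z":19.4,"yaw":0.00},{"fingers":F,"x":-9.3,"y":29.8,"z":19.4,"yaw":0.00},{"fingers":F,"x":-9.3,"y":29.8,"z":19.4,"yaw":0.00},{"fingers":F,"x":-9.3,"y":29.8,"z":19.4,"yaw":0.00},{"fingers":F,"x":-9.3,"y":29.8,"z":19.4,"yaw":0.00},{"fingers":F,"x":-9.3,"y":29.8,"z":19.4,"yaw":0.00},{"fingers":F,"x":-9.3,"y":29.8,"z":19.4,"yaw":0.00},
```

Call:
servo_tool([
  {"fingers": 10,"x": -9.3,"y": 29.8,"z": 0,"yaw": 0},
  {"fingers": 10,"x": -9.3,"y": 29.8,"z": 0,"yaw": 0},
  {"fingers": 10,"x": -9.3,"y": 29.8,"z": 0,"yaw": 0},
  {"fingers": 10,"x": -9.3,"y": 29.8,"z": 20,"yaw": 0},
  {"fingers": 10,"x": -9.3,"y": 29.8,"z": 34,"yaw": 0},
  {"fingers": 10,"x": -9.3,"y": 29.8,"z": 34,"yaw": 0},
  {"fingers": 10,"x": -9.3,"y": 29.8,"z": 34,"yaw": 0},
  {"fingers": 10,"x": -9.3,"y": 29.8,"z": 34,"yaw": 0},
  {"fingers": 10,"x": 0,"y": 0,"z": 0,"yaw": 0},
  {"fingers": 10,"x": 0,"y": 0,"z": 0,"yaw": 0},
])

```text
time: 19.6
ee_pos: [0.626, -0.2638, 0.0544]
eef_rot: [[0.966, 0.258, -0.002], [0.258, -0.966, 0.001], [-0.002, -0.002, -1.0]]
contact_force: [0.4, 0.1, -0.2]
gripper_width: 0.269
grasp_force: 59.6
```

```bash
python3 - <<'E'
from h import *
plan(627.3,-263.7,38,15)
s=get_state();p=s["ee_pos"]*1000;print(p)
c=camera("side");W=world(c)*1000-[1,-1,0]
g=(np.hypot(W[...,0]-p[0],W[...,1]-p[1])<32)&(W[...,2]<p[2]+5)&(W[...,2]>25);L=(W-p)[g]
for z in range(-40,6,4):
    h=abs(L[:,2]-z)<2
    if h.sum():print(z,h.sum(),L[h].min(0).round()[:2],L[h].max(0).round()[:2])
cv2.imwrite("pics/c1.png",cv2.resize(c["image"][230:350,320:440],(480,480)))
E
```

```text
from [ 626.  -263.8   54.4] x-yaw 14.9 rows 1 turn 0.1
{"fingers":F,"x":1.3,"y":0.2,"z":16.4,"yaw":-0.06},
[ 626.01378312 -263.79957847   54.38052603]
-28 18 [-27. -31.] [25. 15.]
-24 29 [-27. -30.] [28. 15.]
-20 43 [-28. -30.] [31. 25.]
-16 63 [-26. -31.] [28. 25.]
-12 16 [-18. -25.] [ 9. -4.]
-8 34 [-19. -18.] [12. 15.]
-4 26 [-17. -16.] [ 8. 14.]
0 13 [-14. -17.] [ 3. 12.]
4 11 [-14. -15.] [ 3. 12.]
```

View pics/c1.png

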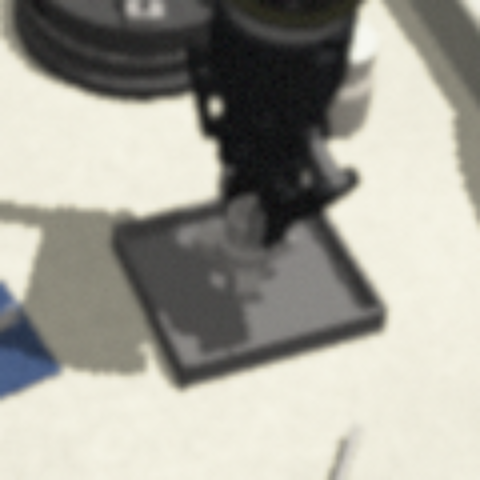

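The side view shows the collar upright in the gripper at (245,230), above the middle of the tray. I lower and release it.

Call:
servo_tool([
  {"fingers": 10,"x": 1,"y": 0,"z": 12,"yaw": 0},
  {"fingers": 10,"x": 0,"y": 0,"z": 6,"yaw": 0},
  {"fingers": 10,"x": 0,"y": 0,"z": 2,"yaw": 0},
  {"fingers": 10,"x": 0,"y": 0,"z": 1,"yaw": 0},
  {"fingers": 10,"x": 0,"y": 0,"z": 0,"yaw": 0},
  {"fingers": 10,"x": 0,"y": 0,"z": 0,"yaw": 0},
])

```text
time: 20.25
ee_pos: [0.628, -0.2635, 0.0353]
eef_rot: [[0.966, 0.259, 0.001], [0.259, -0.966, -0.0], [0.0, 0.0, -1.0]]
contact_force: [-0.0, 0.7, -1.3]
gripper_width: 0.271
grasp_force: 59.6
```

Call:
servo_tool([
  {"fingers": 20,"x": 0,"y": 0,"z": 0,"yaw": 0},
  {"fingers": 30,"x": 0,"y": 0,"z": 0,"yaw": 0},
  {"fingers": 60,"x": 0,"y": 0,"z": 0,"yaw": 0},
  {"fingers": 60,"x": 0,"y": 0,"z": 0,"yaw": 0},
  {"fingers": 60,"x": 0,"y": 0,"z": -10,"yaw": 0},
  {"fingers": 60,"x": 0,"y": 0,"z": -30,"yaw": 0},
  {"fingers": 60,"x": 0,"y": 0,"z": -45,"yaw": 0},
  {"fingers": 75,"x": 0,"y": 0,"z": -45,"yaw": 0},
  {"fingers": 75,"x": 0,"y": 0,"z": 0,"yaw": 0},
])

```text
time: 21.15
ee_pos: [0.6299, -0.2645, 0.1735]
eef_rot: [[0.966, 0.259, 0.011], [0.259, -0.966, -0.005], [0.009, 0.008, -1.0]]
contact_force: [0.8, -0.6, 0.4]
gripper_width: 0.876
grasp_force: 0.0
```

```bash
cat > objs.py <<'E'
from h import *
s=get_state();print(s["ee_pos"]*1000,s["gripper_width"],s["time"])
def fit(P,r):  # circle of known radius from the outline points
    from scipy.optimize import least_squares
    h=cv2.convexHull(P[:,:2].astype(np.float32))[:,0]
    c0=P[:,:2].mean(0)
    return least_squares(lambda c:np.hypot(*(h-c[:2]).T)-c[2],[*c0,r],loss="soft_l1").x.round(1)
def near(nm,x,y,lo,hi,rr,r):
    for n,b in(("top",(-1,1)),("side",(1,-1))):
        W=V[n];g=(W[...,2]>lo)&(W[...,2]<hi)&(np.hypot(W[...,0]-x,W[...,1]-y)<rr)
        if g.sum()>4: print(nm,n,g.sum(),W[g].mean(0).round(1),fit(W[g],r))
        else: print(nm,n,g.sum())
V={}
def shoot():
    for n,b in(("top",(-1,1)),("side",(1,-1))):
        c=camera(n);W=world(c)*1000;W[...,:2]-=b;V[n]=W;cv2.imwrite(f"pics/o_{n}.png",c["image"])
shoot()
E
python3 - <<'E'
from objs import *
near("a",435,-13,7,14,50,31);near("c",440,113,7,14,40,23);near("d",451.5,316.5,7,14,35,19);near("w",448,-105,20,32,28,16)
near("collar",627,-264,41,52,25,13)
plan(435,-13.2,60,-60)
plan(435,-13.2,60,30)
E
```

```text
[ 629.88611774 -264.48255249  173.45654955] 0.8757053553151848 21.15
a top 323 [433.6 -13.5  10. ] [433.9 -13.5  30.1]
a side 253 [434.3 -15.1  10.2] [434.4 -13.9  30.5]
c top 163 [439.6 112.8  10. ] [439.6 113.3  22.3]
c side 104 [439.8 112.2   9.9] [439.7 112.8  22.3]
d top 93 [452.  315.7  10.4] [451.5 315.3  18.6]
d side 53 [451.7 315.9   9.3] [452.6 315.3  19.1]
w top 87 [ 448.5 -104.5   25.2] [ 448.7 -105.1   15.9]
w side 88 [ 447.9 -106.6   24.9] [ 447.9 -105.5   16.1]
collar top 0
collar side 67 [ 626.2 -264.6   45.7] [ 626.4 -263.5   12.8]Traceback (most recent call last):
  File "<stdin>", line 4, in <module>
  File "h.py", line 20, in plan
    m=n or int(np.ceil(max(np.linalg.norm(d)/45,abs(turn)/8.4,1)))
                                                ~~~^^^^^^
TypeError: bad operand type for abs(): 'NoneType'
```

```bash
python3 - <<'E'
from objs import *
p=s["ee_pos"]*1000;R=s["eef_rot"]
for n in V:
    L=(V[n]-p)@R;g=(abs(L[...,0])<20)&(abs(L[...,1])<62)&(-L[...,2]>-15)&(-L[...,2]<60);z=np.sort(-L[g][:,2]);print(n,z[:8].round(1))
plan(434.2,-13.7,60,0)
E
```

```text
[ 628.07675751 -263.61671279  166.64313171] 0.8782012737516993 21.25
top []
side [7.4 8.9 9.1 9.2 9.2 9.4 9.6 9.6]
from [ 627.3 -263.3  163.9] x-yaw 15.0 rows 8 turn -15.0
{"fingers":F,"x":-15.2,"y":-36.4,"z":13.0,"yaw":1.88},{"fingers":F,"x":-16.4,"y":-35.9,"z":13.0,"yaw":1.88},{"fingers":F,"x":-17.6,"y":-35.3,"z":13.0,"yaw":1.88},{"fingers":F,"x":-18.7,"y":-34.7,"z":13.0,"yaw":1.88},{"fingers":F,"x":-19.9,"y":-34.1,"z":13.0,"yaw":1.88},{"fingers":F,"x":-21.0,"y":-33.4,"z":13.0,"yaw":1.88},{"fingers":F,"x":-22.0,"y":-32.7,"z":13.0,"yaw":1.88},{"fingers":F,"x":-23.1,"y":-32.0,"z":13.0,"yaw":1.88},
```

Call:
servo_tool([
  {"fingers": 74,"x": -15.2,"y": -36.4,"z": 13,"yaw": 1.88},
  {"fingers": 74,"x": -16.4,"y": -35.9,"z": 13,"yaw": 1.88},
  {"fingers": 74,"x": -17.6,"y": -35.3,"z": 13,"yaw": 1.88},
  {"fingers": 74,"x": -18.7,"y": -34.7,"z": 13,"yaw": 1.88},
  {"fingers": 74,"x": -19.9,"y": -34.1,"z": 13,"yaw": 1.88},
  {"fingers": 74,"x": -21,"y": -33.4,"z": 13,"yaw": 1.88},
  {"fingers": 74,"x": -22,"y": -32.7,"z": 13,"yaw": 1.88},
  {"fingers": 74,"x": -23.1,"y": -32,"z": 13,"yaw": 1.88},
  {"fingers": 74,"x": 0,"y": 0,"z": 0,"yaw": 0},
  {"fingers": 74,"x": 0,"y": 0,"z": 0,"yaw": 0},
])

```text
time: 22.35
ee_pos: [0.4343, -0.0134, 0.0604]
eef_rot: [[1.0, 0.001, -0.002], [0.001, -1.0, 0.0], [-0.002, -0.0, -1.0]]
contact_force: [0.7, -0.7, -0.1]
gripper_width: 0.863
grasp_force: 0.0
```

```bash
python3 - <<'E'
from objs import *
near("a",434,-14,7,14,40,31)
plan(434.2,-13.7,10,0)
E
```

```text
[434.27470235 -13.42446997  60.38374854] 0.8630780980934427 22.35
a top 0
a side 244 [433.7 -16.4  10.2] [434.2 -14.1  30.5]
from [435.2 -14.3  60.9] x-yaw -0.0 rows 2 turn 0.0
{"fingers":F,"x":-0.5,"y":-0.3,"z":25.5,"yaw":-0.02},{"fingers":F,"x":-0.5,"y":-0.3,"z":25.5,"yaw":-0.02},
```

Call:
servo_tool([
  {"fingers": 72,"x": -0.5,"y": 0,"z": 25,"yaw": 0},
  {"fingers": 72,"x": 0,"y": 0,"z": 25,"yaw": 0},
  {"fingers": 72,"x": 0,"y": 0,"z": 6,"yaw": 0},
  {"fingers": 72,"x": 0,"y": 0,"z": 5,"yaw": 0},
  {"fingers": 72,"x": 0,"y": 0,"z": 0,"yaw": 0},
  {"fingers": 72,"x": 0,"y": 0,"z": 0,"yaw": 0},
])

```text
time: 23.05
ee_pos: [0.4348, -0.014, 0.0007]
eef_rot: [[1.0, -0.001, 0.001], [-0.001, -1.0, -0.0], [0.001, 0.0, -1.0]]
contact_force: [-0.4, -0.1, 0.5]
gripper_width: 0.843
grasp_force: 0.0
```

Call:
servo_tool([
  {"fingers": 50,"x": 0,"y": 0,"z": 0,"yaw": 0},
  {"fingers": 50,"x": 0,"y": 0,"z": 0,"yaw": 0},
  {"fingers": 50,"x": 0,"y": 0,"z": 0,"yaw": 0},
  {"fingers": 50,"x": 0,"y": 0,"z": 0,"yaw": 0},
  {"fingers": 50,"x": 0,"y": 0,"z": 0,"yaw": 0},
], newtons=60)

```text
time: 23.55
ee_pos: [0.4349, -0.014, 0.0017]
eef_rot: [[1.0, -0.0, 0.002], [-0.0, -1.0, -0.0], [0.002, 0.0, -1.0]]
contact_force: [-8.6, -0.7, 24.1]
gripper_width: 0.682
grasp_force: 58.7
```

Call:
servo_tool([
  {"fingers": 50,"x": 0,"y": 0,"z": -3,"yaw": 0},
  {"fingers": 50,"x": 0,"y": 0,"z": -5,"yaw": 0},
  {"fingers": 50,"x": 0,"y": 0,"z": -20,"yaw": 0},
  {"fingers": 50,"x": 0,"y": 0,"z": -42,"yaw": 0},
  {"fingers": 50,"x": 0,"y": 0,"z": -45,"yaw": 0},
  {"fingers": 50,"x": 0,"y": 0,"z": -45,"yaw": 0},
  {"fingers": 50,"x": 0,"y": 0,"z": -20,"yaw": 0},
  {"fingers": 50,"x": 0,"y": 0,"z": 0,"yaw": 0},
  {"fingers": 50,"x": 0,"y": 0,"z": 0,"yaw": 0},
])

```text
time: 24.45
ee_pos: [0.4339, -0.0138, 0.1794]
eef_rot: [[1.0, -0.001, -0.0], [-0.001, -1.0, 0.0], [-0.0, -0.0, -1.0]]
contact_force: [-0.2, 0.7, -2.7]
gripper_width: 0.674
grasp_force: 65.3
```

```bash
cat > held.py <<'E'
from objs import *
def held(r):
    p=s["ee_pos"]*1000;R=s["eef_rot"];print(s["contact_force"].round(1))
    for n in V:
        L=(V[n]-p)@R;L[...,2]*=-1
        g=(np.hypot(L[...,0],L[...,1])<r+6)&(L[...,2]>-12)&(L[...,2]<18)&(abs(L[...,0])>12)
        if g.sum()>5:
            P=L[g];print(n,g.sum(),"x",np.percentile(P[:,0],[1,99]).round(1),"z",np.percentile(P[:,2],[2,20,50,80,98]).round(1))
            t=P[abs(P[:,2]-np.percentile(P[:,2],80))<4];print("plane",np.linalg.lstsq(np.c_[t[:,:2],np.ones(len(t))],t[:,2],rcond=None)[0].round(3),fit(t,r))
E
python3 - <<'E'
from held import *
held(31)
plan(636.6,-14.4,190,0)
E
```

```text
[433.89406628 -13.77314888 179.41845209] 0.6742093053353844 24.45
[-0.2  0.7 -2.7]
side 146 x [-30.8  27.6] z [-0.4  4.8  7.2  8.5  9.9]
plane [-8.000e-03 -2.000e-03  7.529e+00] [-1.1  1.1 30. ]
from [433.6 -13.7 178.5] x-yaw -0.0 rows 5 turn 0.0
{"fingers":F,"x":40.6,"y":0.1,"z":-2.3,"yaw":-0.01},{"fingers":F,"x":40.6,"y":0.1,"z":-2.3,"yaw":-0.01},{"fingers":F,"x":40.6,"y":0.1,"z":-2.3,"yaw":-0.01},{"fingers":F,"x":40.6,"y":0.1,"z":-2.3,"yaw":-0.01},{"fingers":F,"x":40.6,"y":0.1,"z":-2.3,"yaw":-0.01},
```

Call:
servo_tool([
  {"fingers": 50,"x": 40.5,"y": 0.2,"z": 0,"yaw": 0},
  {"fingers": 50,"x": 40.5,"y": 0.2,"z": 0,"yaw": 0},
  {"fingers": 50,"x": 40.5,"y": 0.2,"z": 0,"yaw": 0},
  {"fingers": 50,"x": 40.5,"y": 0.2,"z": 0,"yaw": 0},
  {"fingers": 50,"x": 42,"y": 0,"z": 0,"yaw": 0},
  {"fingers": 50,"x": 0,"y": 0,"z": 0,"yaw": 0},
  {"fingers": 50,"x": 0,"y": 0,"z": 0,"yaw": 0},
  {"fingers": 50,"x": 0,"y": 0,"z": 0,"yaw": 0},
])

```text
time: 25.35
ee_pos: [0.6374, -0.0147, 0.179]
eef_rot: [[1.0, -0.001, -0.002], [-0.001, -1.0, 0.0], [-0.002, -0.0, -1.0]]
contact_force: [-0.9, 0.2, -1.6]
gripper_width: 0.68
grasp_force: 65.3
```

```bash
python3 - <<'E'
from held import *
held(31)
W=V["side"];
for n in V:
    W=V[n];g=(np.hypot(W[...,0]-637,W[...,1]+14)<12)&(W[...,2]>147)&(W[...,2]<158)
    if g.sum(): print(n,"tip",g.sum(),W[g].mean(0).round(1),W[g].max(0).round(1))
plan(637.3,-14.3,160,0)
im=cv2.imread("pics/o_side.png");cv2.imwrite("pics/a1.png",cv2.convertScaleAbs(cv2.resize(im[140:260,290:410],(480,480)),alpha=1.5))
E
```

```text
[637.35120453 -14.73376204 179.02837744] 0.6796603624612663 25.35
[-0.9  0.2 -1.6]
side 115 x [-31.3  27.6] z [ 0.5  5.6  8.1  9.4 11.1]
plane [ 0.017 -0.019  8.753] [-1.1 -0.2 30.3]
side tip 22 [634.8 -18.2 151.6] [639.7 -10.2 157.4]
from [637.6 -14.7 180.1] x-yaw -0.0 rows 1 turn 0.0
{"fingers":F,"x":-0.3,"y":-0.4,"z":20.1,"yaw":-0.04},
```

View pics/a1.png

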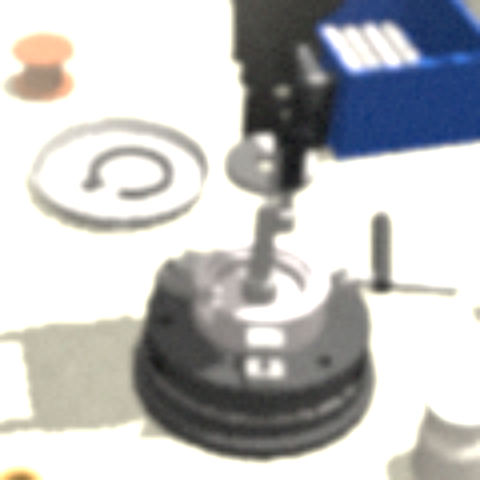

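The side view shows ring a held level at (265,165), above the arbor tip at (270,210). The split ring lies flat in the dish at (125,170). I lower the ring.

Call:
servo_tool([
  {"fingers": 50,"x": 0,"y": 0,"z": 10,"yaw": 0},
  {"fingers": 50,"x": 0,"y": 0,"z": 8,"yaw": 0},
  {"fingers": 50,"x": 0,"y": 0,"z": 5,"yaw": 0},
  {"fingers": 50,"x": 0,"y": 0,"z": 5,"yaw": 0},
  {"fingers": 50,"x": 0,"y": 0,"z": 5,"yaw": 0},
  {"fingers": 50,"x": 0,"y": 0,"z": 5,"yaw": 0},
  {"fingers": 50,"x": 0,"y": 0,"z": 0,"yaw": 0},
])

```text
time: 26.15
ee_pos: [0.638, -0.0147, 0.1411]
eef_rot: [[1.0, -0.001, -0.001], [-0.001, -1.0, 0.0], [-0.001, -0.0, -1.0]]
contact_force: [0.2, 0.7, -2.3]
gripper_width: 0.672
grasp_force: 65.3
```

```bash
python3 - <<'E'
from held import *
held(31)
E
```

```text
[638.00837338 -14.72117676 141.08017837] 0.6724236445361695 26.15
[ 0.2  0.7 -2.3]
side 112 x [-31.1  27.3] z [-0.3  5.1  8.5  9.6 10.7]
plane [ 3.000e-03 -2.000e-03  8.863e+00] [-1.7  0.5 29.9]
```

Threaded with no side force. I continue down, release and retreat.

Call:
servo_tool([
  {"fingers": 50,"x": 0,"y": 0,"z": 10,"yaw": 0},
  {"fingers": 50,"x": 0,"y": 0,"z": 10,"yaw": 0},
  {"fingers": 50,"x": 0,"y": 0,"z": 10,"yaw": 0},
  {"fingers": 50,"x": 0,"y": 0,"z": 10,"yaw": 0},
  {"fingers": 50,"x": 0,"y": 0,"z": 4,"yaw": 0},
  {"fingers": 50,"x": 0,"y": 0,"z": 0,"yaw": 0},
  {"fingers": 50,"x": 0,"y": 0,"z": 0,"yaw": 0},
])

```text
time: 26.95
ee_pos: [0.6383, -0.0147, 0.0981]
eef_rot: [[1.0, -0.001, 0.0], [-0.001, -1.0, -0.0], [0.0, 0.0, -1.0]]
contact_force: [-1.6, -0.2, -2.2]
gripper_width: 0.675
grasp_force: 65.2
```

Call:
servo_tool([
  {"fingers": 72,"x": 0,"y": 0,"z": 0,"yaw": 0},
  {"fingers": 72,"x": 0,"y": 0,"z": 0,"yaw": 0},
  {"fingers": 72,"x": 0,"y": 0,"z": 0,"yaw": 0},
  {"fingers": 72,"x": 0,"y": 0,"z": -20,"yaw": 0},
  {"fingers": 72,"x": 0,"y": 0,"z": -40,"yaw": 0},
  {"fingers": 72,"x": 0,"y": 0,"z": -40,"yaw": 0},
  {"fingers": 60,"x": 0,"y": 0,"z": 0,"yaw": 0},
  {"fingers": 60,"x": 0,"y": 0,"z": 0,"yaw": 0},
])

```text
time: 27.75
ee_pos: [0.6385, -0.0147, 0.1989]
eef_rot: [[1.0, -0.001, 0.002], [-0.001, -1.0, -0.0], [0.002, 0.0, -1.0]]
contact_force: [-0.1, 0.4, -0.1]
gripper_width: 0.701
grasp_force: 0.0
```

```bash
python3 - <<'E'
from objs import *
near("a on",637,-14,100,108,40,31)
near("c",440,113,7,14,40,23);near("d",451.5,316.5,7,14,35,19)
plan(439.8,113.0,60,10)
E
```

```text
[638.52755561 -14.7435109  198.90797419] 0.7005649070381614 27.75
a on top 0
a on side 216 [636.  -19.3 103.4] [637.6 -15.   30. ]
c top 0
c side 102 [440.3 112.3  10.1] [440.3 113.2  22.5]
d top 93 [450.9 316.6  10.3] [451.7 316.3  18. ]
d side 46 [453.  316.6   9.6] [453.  316.9  18.4]
from [637.9 -14.7 196.9] x-yaw -0.0 rows 7 turn 10.0
{"fingers":F,"x":-28.3,"y":-18.2,"z":19.6,"yaw":-1.43},{"fingers":F,"x":-27.8,"y":-18.9,"z":19.6,"yaw":-1.43},{"fingers":F,"x":-27.4,"y":-19.6,"z":19.6,"yaw":-1.43},{"fingers":F,"x":-26.9,"y":-20.3,"z":19.6,"yaw":-1.43},{"fingers":F,"x":-26.3,"y":-21.0,"z":19.6,"yaw":-1.43},{"fingers":F,"x":-25.8,"y":-21.6,"z":19.6,"yaw":-1.43},{"fingers":F,"x":-25.3,"y":-22.3,"z":19.6,"yaw":-1.43},
```

Call:
servo_tool([
  {"fingers": 58,"x": -28.3,"y": -18.2,"z": 0,"yaw": 0},
  {"fingers": 58,"x": -28.3,"y": -18.2,"z": 0,"yaw": 0},
  {"fingers": 58,"x": -28.3,"y": -18.2,"z": 17,"yaw": 0},
  {"fingers": 58,"x": -28.3,"y": -18.2,"z": 30,"yaw": 0},
  {"fingers": 58,"x": -28.3,"y": -18.2,"z": 30,"yaw": 0},
  {"fingers": 58,"x": -28.3,"y": -18.2,"z": 30,"yaw": 0},
  {"fingers": 58,"x": -28,"y": -18.4,"z": 30,"yaw": 0},
  {"fingers": 58,"x": 0,"y": 0,"z": 10,"yaw": 0},
  {"fingers": 58,"x": 0,"y": 0,"z": 0,"yaw": 0},
  {"fingers": 58,"x": 0,"y": 0,"z": 0,"yaw": 0},
])

```text
time: 28.85
ee_pos: [0.4414, 0.1127, 0.0513]
eef_rot: [[1.0, -0.001, 0.001], [-0.001, -1.0, 0.0], [0.001, -0.0, -1.0]]
contact_force: [0.6, -0.3, 0.7]
gripper_width: 0.676
grasp_force: 0.0
```

```bash
python3 - <<'E'
from objs import *
near("c",440,113,7,14,35,23)
plan(440.2,113.1,3.5,0)
E
```

```text
[441.43924078 112.73384378  51.31859098] 0.6756659719377737 28.85
c top 0
c side 106 [440.2 111.8  10. ] [440.6 114.   22.9]
from [441.6 112.7  51.7] x-yaw -0.1 rows 2 turn 0.1
{"fingers":F,"x":-0.7,"y":-0.2,"z":24.1,"yaw":-0.04},{"fingers":F,"x":-0.7,"y":-0.2,"z":24.1,"yaw":-0.04},
```

Call:
servo_tool([
  {"fingers": 58,"x": -1,"y": 0,"z": 24,"yaw": 0},
  {"fingers": 58,"x": 0,"y": 0,"z": 16,"yaw": 0},
  {"fingers": 58,"x": 0,"y": 0,"z": 8,"yaw": 0},
  {"fingers": 58,"x": 0,"y": 0,"z": 0,"yaw": 0},
  {"fingers": 35,"x": 0,"y": 0,"z": 0,"yaw": 0},
  {"fingers": 35,"x": 0,"y": 0,"z": 0,"yaw": 0},
  {"fingers": 35,"x": 0,"y": 0,"z": 0,"yaw": 0},
  {"fingers": 35,"x": 0,"y": 0,"z": 0,"yaw": 0},
  {"fingers": 35,"x": 0,"y": 0,"z": 0,"yaw": 0},
])

```text
time: 29.85
ee_pos: [0.4402, 0.113, 0.0043]
eef_rot: [[1.0, -0.001, 0.002], [-0.001, -1.0, 0.0], [0.002, -0.0, -1.0]]
contact_force: [-3.4, -2.6, 7.1]
gripper_width: 0.49
grasp_force: 59.6
```

Call:
servo_tool([
  {"fingers": 35,"x": 0,"y": 0,"z": -3,"yaw": 0},
  {"fingers": 35,"x": 0,"y": 0,"z": -5,"yaw": 0},
  {"fingers": 35,"x": 0,"y": 0,"z": -22,"yaw": 0},
  {"fingers": 35,"x": 0,"y": 0,"z": -42,"yaw": 0},
  {"fingers": 35,"x": 0,"y": 0,"z": -45,"yaw": 0},
  {"fingers": 35,"x": 0,"y": 0,"z": -45,"yaw": 0},
  {"fingers": 35,"x": 0,"y": 0,"z": -18,"yaw": 0},
  {"fingers": 35,"x": 0,"y": 0,"z": 0,"yaw": 0},
  {"fingers": 35,"x": 0,"y": 0,"z": 0,"yaw": 0},
])

```text
time: 30.75
ee_pos: [0.4393, 0.113, 0.1827]
eef_rot: [[1.0, -0.001, 0.0], [-0.001, -1.0, 0.0], [0.0, -0.0, -1.0]]
contact_force: [0.1, -0.6, -1.0]
gripper_width: 0.492
grasp_force: 61.2
```

```bash
python3 - <<'E'
from held import *
held(23)
plan(637.3,-14.5,178,0)
E
```

```text
[439.27841112 112.95504274 182.71190702] 0.49246212449235366 30.75
[ 0.1 -0.6 -1. ]
side 58 x [-23.3  21.3] z [-3.8  0.4  4.   5.7  6.8]
plane [-0.02  -0.051  4.503] [-0.4 -1.4 22.4]
from [439.  112.9 181.7] x-yaw -0.0 rows 6 turn 0.0
{"fingers":F,"x":33.1,"y":21.2,"z":0.6,"yaw":-0.01},{"fingers":F,"x":33.1,"y":21.2,"z":0.6,"yaw":-0.01},{"fingers":F,"x":33.1,"y":21.2,"z":0.6,"yaw":-0.01},{"fingers":F,"x":33.1,"y":21.2,"z":0.6,"yaw":-0.01},{"fingers":F,"x":33.1,"y":21.2,"z":0.6,"yaw":-0.01},{"fingers":F,"x":33.1,"y":21.2,"z":0.6,"yaw":-0.01},
```

Call:
servo_tool([
  {"fingers": 35,"x": 33.1,"y": 21.2,"z": 0,"yaw": 0},
  {"fingers": 35,"x": 33.1,"y": 21.2,"z": 0,"yaw": 0},
  {"fingers": 35,"x": 33.1,"y": 21.2,"z": 0,"yaw": 0},
  {"fingers": 35,"x": 33.1,"y": 21.2,"z": 0,"yaw": 0},
  {"fingers": 35,"x": 33.1,"y": 21.2,"z": 0,"yaw": 0},
  {"fingers": 35,"x": 33.1,"y": 21.2,"z": 0,"yaw": 0},
  {"fingers": 35,"x": 0,"y": 0,"z": 0,"yaw": 0},
  {"fingers": 35,"x": 0,"y": 0,"z": 0,"yaw": 0},
  {"fingers": 35,"x": 0,"y": 0,"z": 0,"yaw": 0},
])

```text
time: 31.75
ee_pos: [0.6373, -0.0138, 0.1821]
eef_rot: [[1.0, -0.0, -0.002], [-0.0, -1.0, 0.0], [-0.002, -0.0, -1.0]]
contact_force: [-0.3, -0.5, -1.0]
gripper_width: 0.489
grasp_force: 61.2
```

```bash
python3 - <<'E'
from held import *
held(23)
plan(637.5,-14.5,145,0,n=1)
E
```

```text
[637.33958428 -13.79983354 182.05564207] 0.4887312128473227 31.75
[-0.3 -0.5 -1. ]
side 45 x [-23.3   4. ] z [-2.2  2.3  6.2  7.3  8.4]
plane [-4.800e-02 -2.000e-03  5.785e+00] [-1.2  0.5 21.2]
from [637.5 -13.7 182.9] x-yaw 0.0 rows 1 turn -0.0
{"fingers":F,"x":-0.0,"y":0.8,"z":37.9,"yaw":0.01},
```

Call:
servo_tool([
  {"fingers": 35,"x": 0,"y": 0.7,"z": 10,"yaw": 0},
  {"fingers": 35,"x": 0,"y": 0,"z": 8,"yaw": 0},
  {"fingers": 35,"x": 0,"y": 0,"z": 5,"yaw": 0},
  {"fingers": 35,"x": 0,"y": 0,"z": 5,"yaw": 0},
  {"fingers": 35,"x": 0,"y": 0,"z": 5,"yaw": 0},
  {"fingers": 35,"x": 0,"y": 0,"z": 5,"yaw": 0},
  {"fingers": 35,"x": 0,"y": 0,"z": 0,"yaw": 0},
])

```text
time: 32.55
ee_pos: [0.6378, -0.015, 0.1441]
eef_rot: [[1.0, -0.001, -0.001], [-0.001, -1.0, 0.0], [-0.001, -0.0, -1.0]]
contact_force: [0.6, 0.8, -0.3]
gripper_width: 0.49
grasp_force: 61.2
```

Call:
servo_tool([
  {"fingers": 35,"x": 0,"y": 0,"z": 8,"yaw": 0},
  {"fingers": 35,"x": 0,"y": 0,"z": 8,"yaw": 0},
  {"fingers": 35,"x": 0,"y": 0,"z": 8,"yaw": 0},
  {"fingers": 35,"x": 0,"y": 0,"z": 8,"yaw": 0},
  {"fingers": 35,"x": 0,"y": 0,"z": 2,"yaw": 0},
  {"fingers": 35,"x": 0,"y": 0,"z": 0,"yaw": 0},
  {"fingers": 35,"x": 0,"y": 0,"z": 0,"yaw": 0},
])

```text
time: 33.25
ee_pos: [0.6382, -0.0151, 0.1111]
eef_rot: [[1.0, -0.001, 0.0], [-0.001, -1.0, -0.0], [0.0, 0.0, -1.0]]
contact_force: [-1.1, -0.4, -1.0]
gripper_width: 0.487
grasp_force: 61.1
```

Call:
servo_tool([
  {"fingers": 55,"x": 0,"y": 0,"z": 0,"yaw": 0},
  {"fingers": 55,"x": 0,"y": 0,"z": 0,"yaw": 0},
  {"fingers": 55,"x": 0,"y": 0,"z": 0,"yaw": 0},
  {"fingers": 55,"x": 0,"y": 0,"z": -20,"yaw": 0},
  {"fingers": 55,"x": 0,"y": 0,"z": -35,"yaw": 0},
  {"fingers": 55,"x": 0,"y": 0,"z": -35,"yaw": 0},
  {"fingers": 55,"x": 0,"y": 0,"z": 0,"yaw": 0},
  {"fingers": 55,"x": 0,"y": 0,"z": 0,"yaw": 0},
])

```text
time: 34.05
ee_pos: [0.6382, -0.015, 0.2015]
eef_rot: [[1.0, -0.001, 0.001], [-0.001, -1.0, -0.0], [0.001, 0.0, -1.0]]
contact_force: [-1.1, 0.2, -1.3]
gripper_width: 0.647
grasp_force: 0.0
```

```bash
python3 - <<'E'
from objs import *
near("a on",637,-14,100,107,40,31)
near("c on",637,-14,108.5,118,40,23)
near("d",452,316.5,7,14,35,19)
plan(452.2,316.5,60,0)
E
```

```text
[638.22624399 -15.02495694 201.54959416] 0.6465758716240678 34.05
a on top 0
a on side 108 [633.  -26.7 103.4] [636.9 -16.   29.5]
c on top 0
c on side 120 [635.2 -19.9 113. ] [636.5 -15.4  22.1]
d top 96 [451.2 316.1  10.1] [451.4 316.6  18.1]
d side 48 [451.6 316.5   9.9] [451.9 318.1  18.6]
from [637.7 -15.  199.8] x-yaw -0.0 rows 9 turn 0.0
{"fingers":F,"x":-20.6,"y":-36.8,"z":15.5,"yaw":-0.00},{"fingers":F,"x":-20.6,"y":-36.8,"z":15.5,"yaw":-0.00},{"fingers":F,"x":-20.6,"y":-36.8,"z":15.5,"yaw":-0.00},{"fingers":F,"x":-20.6,"y":-36.8,"z":15.5,"yaw":-0.00},{"fingers":F,"x":-20.6,"y":-36.8,"z":15.5,"yaw":-0.00},{"fingers":F,"x":-20.6,"y":-36.8,"z":15.5,"yaw":-0.00},{"fingers":F,"x":-20.6,"y":-36.8,"z":15.5,"yaw":-0.00},{"fingers":F,"x":-20.6,"y":-36.8,"z":15.5,"yaw":-0.00},{"fingers":F,"x":-20.6,"y":-36.8,"z":15.5,"yaw":-0.00},
```

Call:
servo_tool([
  {"fingers": 52,"x": -20.6,"y": -36.8,"z": 0,"yaw": 0},
  {"fingers": 52,"x": -20.6,"y": -36.8,"z": 0,"yaw": 0},
  {"fingers": 52,"x": -20.6,"y": -36.8,"z": 15,"yaw": 0},
  {"fingers": 52,"x": -20.6,"y": -36.8,"z": 20,"yaw": 0},
  {"fingers": 52,"x": -20.6,"y": -36.8,"z": 20,"yaw": 0},
  {"fingers": 52,"x": -20.6,"y": -36.8,"z": 20,"yaw": 0},
  {"fingers": 52,"x": -20.6,"y": -36.8,"z": 20,"yaw": 0},
  {"fingers": 52,"x": -20.6,"y": -36.8,"z": 20,"yaw": 0},
  {"fingers": 52,"x": -20.8,"y": -36.8,"z": 25,"yaw": 0},
  {"fingers": 52,"x": 0,"y": 0,"z": 0,"yaw": 0},
])

```text
time: 35.15
ee_pos: [0.4485, 0.3185, 0.0568]
eef_rot: [[1.0, 0.004, -0.006], [0.004, -1.0, -0.003], [-0.006, 0.003, -1.0]]
contact_force: [0.8, -0.4, -0.0]
gripper_width: 0.607
grasp_force: 0.0
```

```bash
python3 - <<'E'
from objs import *
near("d",452,316.5,7,14,35,19)
plan(451.9,316.8,4,0)
E
```

```text
[448.47063655 318.51409815  56.82094911] 0.6068957262158988 35.15
d top 15 [442.7 314.9  11. ] [451.4 315.8  17.4]
d side 49 [451.9 315.1   9.8] [452.  316.   19.4]
from [451.8 316.4  59.7] x-yaw 0.1 rows 2 turn -0.1
{"fingers":F,"x":0.1,"y":-0.2,"z":27.9,"yaw":0.03},{"fingers":F,"x":0.1,"y":-0.2,"z":27.9,"yaw":0.03},
```

Call:
servo_tool([
  {"fingers": 52,"x": 0,"y": 0,"z": 25,"yaw": 0},
  {"fingers": 52,"x": 0,"y": 0,"z": 20,"yaw": 0},
  {"fingers": 52,"x": 0,"y": 0,"z": 10,"yaw": 0},
  {"fingers": 52,"x": 0,"y": 0,"z": 0,"yaw": 0},
  {"fingers": 28,"x": 0,"y": 0,"z": 0,"yaw": 0},
  {"fingers": 28,"x": 0,"y": 0,"z": 0,"yaw": 0},
  {"fingers": 28,"x": 0,"y": 0,"z": 0,"yaw": 0},
  {"fingers": 28,"x": 0,"y": 0,"z": 0,"yaw": 0},
  {"fingers": 28,"x": 0,"y": 0,"z": 0,"yaw": 0},
])

```text
time: 36.15
ee_pos: [0.4535, 0.3164, 0.0075]
eef_rot: [[1.0, -0.001, 0.002], [-0.001, -1.0, 0.001], [0.002, -0.001, -1.0]]
contact_force: [-1.0, -2.4, 6.9]
gripper_width: 0.38
grasp_force: 59.3
```

Call:
servo_tool([
  {"fingers": 28,"x": 0,"y": 0,"z": -3,"yaw": 0},
  {"fingers": 28,"x": 0,"y": 0,"z": -5,"yaw": 0},
  {"fingers": 28,"x": 0,"y": 0,"z": -22,"yaw": 0},
  {"fingers": 28,"x": 0,"y": 0,"z": -42,"yaw": 0},
  {"fingers": 28,"x": 0,"y": 0,"z": -45,"yaw": 0},
  {"fingers": 28,"x": 0,"y": 0,"z": -45,"yaw": 0},
  {"fingers": 28,"x": 0,"y": 0,"z": -18,"yaw": 0},
  {"fingers": 28,"x": 0,"y": 0,"z": 0,"yaw": 0},
  {"fingers": 28,"x": 0,"y": 0,"z": 0,"yaw": 0},
])

```text
time: 37.05
ee_pos: [0.4524, 0.3161, 0.1856]
eef_rot: [[1.0, -0.001, -0.0], [-0.001, -1.0, -0.0], [-0.0, 0.0, -1.0]]
contact_force: [-1.0, -0.2, -1.6]
gripper_width: 0.376
grasp_force: 59.8
```

```bash
python3 - <<'E'
from held import *
held(19)
plan(637.4,-14.5,182,0)
E
```

```text
[452.41680119 316.13191788 185.56762248] 0.3758994943685002 37.05
[-1.  -0.2 -1.6]
top 19 x [-20.1 -13.1] z [-5.9 -0.5  1.3  2.8  3.9]
plane [ 0.371 -0.018  7.801] [-17.3   4.9   4.7]
side 22 x [-19.   16.9] z [-6.8 -4.8  0.1  1.9  3.8]
plane [ 0.006 -0.1    1.356] [-0.9 -0.7 17.6]
from [452.2 316.  184.5] x-yaw -0.0 rows 9 turn 0.0
{"fingers":F,"x":20.6,"y":36.7,"z":0.3,"yaw":-0.00},{"fingers":F,"x":20.6,"y":36.7,"z":0.3,"yaw":-0.00},{"fingers":F,"x":20.6,"y":36.7,"z":0.3,"yaw":-0.00},{"fingers":F,"x":20.6,"y":36.7,"z":0.3,"yaw":-0.00},{"fingers":F,"x":20.6,"y":36.7,"z":0.3,"yaw":-0.00},{"fingers":F,"x":20.6,"y":36.7,"z":0.3,"yaw":-0.00},{"fingers":F,"x":20.6,"y":36.7,"z":0.3,"yaw":-0.00},{"fingers":F,"x":20.6,"y":36.7,"z":0.3,"yaw":-0.00},{"fingers":F,"x":20.6,"y":36.7,"z":0.3,"yaw":-0.00},
```

Call:
servo_tool([
  {"fingers": 28,"x": 20.6,"y": 36.7,"z": 0,"yaw": 0},
  {"fingers": 28,"x": 20.6,"y": 36.7,"z": 0,"yaw": 0},
  {"fingers": 28,"x": 20.6,"y": 36.7,"z": 0,"yaw": 0},
  {"fingers": 28,"x": 20.6,"y": 36.7,"z": 0,"yaw": 0},
  {"fingers": 28,"x": 20.6,"y": 36.7,"z": 0,"yaw": 0},
  {"fingers": 28,"x": 20.6,"y": 36.7,"z": 0,"yaw": 0},
  {"fingers": 28,"x": 20.6,"y": 36.7,"z": 0,"yaw": 0},
  {"fingers": 28,"x": 20.6,"y": 36.7,"z": 0,"yaw": 0},
  {"fingers": 28,"x": 20.6,"y": 36.7,"z": 0,"yaw": 0},
  {"fingers": 28,"x": 0,"y": 0,"z": 0,"yaw": 0},
])

```text
time: 38.15
ee_pos: [0.6387, -0.0185, 0.1837]
eef_rot: [[1.0, -0.005, -0.003], [-0.005, -1.0, -0.0], [-0.003, 0.0, -1.0]]
contact_force: [-0.6, 0.1, -1.3]
gripper_width: 0.377
grasp_force: 59.8
```

Call:
servo_tool([
  {"fingers": 28,"x": 0,"y": 0,"z": 0,"yaw": 0},
  {"fingers": 28,"x": 0,"y": 0,"z": 0,"yaw": 0},
  {"fingers": 28,"x": 0,"y": 0,"z": 0,"yaw": 0},
])

```text
time: 38.45
ee_pos: [0.6375, -0.0131, 0.1857]
eef_rot: [[1.0, 0.001, -0.001], [0.001, -1.0, 0.0], [-0.001, -0.0, -1.0]]
contact_force: [-0.3, 0.8, -0.1]
gripper_width: 0.377
grasp_force: 59.8
```

```bash
python3 - <<'E'
from held import *
held(19)
plan(637.5,-14.6,150,0,n=1)
E
```

```text
[637.51850853 -13.11031909 185.6789297 ] 0.37685970394083085 38.45
[-0.3  0.8 -0.1]
side 29 x [-19.9 -12.2] z [-6.3 -2.5  1.2  2.7  3.8]
plane [0.241 0.013 5.692] [ 0.3 -0.7 19.5]
from [637.7 -13.2 186. ] x-yaw 0.0 rows 1 turn -0.0
{"fingers":F,"x":-0.2,"y":1.4,"z":36.0,"yaw":0.03},
```

Call:
servo_tool([
  {"fingers": 28,"x": 0,"y": 1.2,"z": 10,"yaw": 0},
  {"fingers": 28,"x": 0,"y": 0,"z": 5,"yaw": 0},
  {"fingers": 28,"x": 0,"y": 0,"z": 5,"yaw": 0},
  {"fingers": 28,"x": 0,"y": 0,"z": 5,"yaw": 0},
  {"fingers": 28,"x": 0,"y": 0,"z": 5,"yaw": 0},
  {"fingers": 28,"x": 0,"y": 0,"z": 5,"yaw": 0},
  {"fingers": 28,"x": 0,"y": 0,"z": 5,"yaw": 0},
  {"fingers": 28,"x": 0,"y": 0,"z": 0,"yaw": 0},
])

```text
time: 39.35
ee_pos: [0.6376, -0.0153, 0.1451]
eef_rot: [[1.0, -0.001, -0.001], [-0.001, -1.0, 0.0], [-0.001, -0.0, -1.0]]
contact_force: [-0.8, 0.5, -0.6]
gripper_width: 0.378
grasp_force: 59.8
```

Call:
servo_tool([
  {"fingers": 28,"x": 0,"y": 0,"z": 8,"yaw": 0},
  {"fingers": 28,"x": 0,"y": 0,"z": 7,"yaw": 0},
  {"fingers": 28,"x": 0,"y": 0,"z": 5,"yaw": 0},
  {"fingers": 28,"x": 0,"y": 0,"z": 3,"yaw": 0},
  {"fingers": 28,"x": 0,"y": 0,"z": 0,"yaw": 0},
  {"fingers": 28,"x": 0,"y": 0,"z": 0,"yaw": 0},
])

```text
time: 39.95
ee_pos: [0.638, -0.0153, 0.1231]
eef_rot: [[1.0, -0.001, 0.0], [-0.001, -1.0, -0.0], [0.0, 0.0, -1.0]]
contact_force: [-0.3, 0.2, -0.1]
gripper_width: 0.381
grasp_force: 59.8
```

Call:
servo_tool([
  {"fingers": 50,"x": 0,"y": 0,"z": 0,"yaw": 0},
  {"fingers": 50,"x": 0,"y": 0,"z": 0,"yaw": 0},
  {"fingers": 50,"x": 0,"y": 0,"z": 0,"yaw": 0},
  {"fingers": 50,"x": 0,"y": 0,"z": -20,"yaw": 0},
  {"fingers": 50,"x": 0,"y": 0,"z": -35,"yaw": 0},
  {"fingers": 50,"x": 0,"y": 0,"z": -25,"yaw": 0},
  {"fingers": 50,"x": 0,"y": 0,"z": 0,"yaw": 0},
  {"fingers": 50,"x": 0,"y": 0,"z": 0,"yaw": 0},
])

```text
time: 40.75
ee_pos: [0.6379, -0.0153, 0.2031]
eef_rot: [[1.0, -0.001, 0.001], [-0.001, -1.0, -0.0], [0.001, 0.0, -1.0]]
contact_force: [-0.0, 0.9, -0.8]
gripper_width: 0.583
grasp_force: 0.0
```

```bash
python3 - <<'E'
from objs import *
near("a on",637,-14,100,107,40,31)
near("c on",637,-14,109.5,117,40,23)
near("d on",637,-14,119,127,40,19)
near("w",448.3,-105.3,20,32,28,16)
plan(448.3,-105.3,80,0)
E
```

```text
[637.87287017 -15.33509318 203.05972719] 0.5825110971505171 40.75
a on top 0
a on side 112 [632.  -30.  103.4] [636.7 -16.9  30.5]
c on top 0
c on side 55 [635.2 -27.6 112.9] [637.6 -16.6  22.7]
d on top 0
d on side 81 [635.5 -20.2 123. ] [636.3 -16.2  18.1]
w top 71 [ 449.1 -106.8   25.3] [ 448.  -105.2   15.8]
w side 85 [ 447.9 -106.9   25.1] [ 448.  -105.8   16. ]
from [637.5 -15.3 201.7] x-yaw -0.0 rows 6 turn 0.0
{"fingers":F,"x":-31.5,"y":15.0,"z":20.3,"yaw":-0.01},{"fingers":F,"x":-31.5,"y":15.0,"z":20.3,"yaw":-0.01},{"fingers":F,"x":-31.5,"y":15.0,"z":20.3,"yaw":-0.01},{"fingers":F,"x":-31.5,"y":15.0,"z":20.3,"yaw":-0.01},{"fingers":F,"x":-31.5,"y":15.0,"z":20.3,"yaw":-0.01},{"fingers":F,"x":-31.5,"y":15.0,"z":20.3,"yaw":-0.01},
```

Call:
servo_tool([
  {"fingers": 46,"x": -31.5,"y": 15,"z": 0,"yaw": 0},
  {"fingers": 46,"x": -31.5,"y": 15,"z": 0,"yaw": 0},
  {"fingers": 46,"x": -31.5,"y": 15,"z": 20,"yaw": 0},
  {"fingers": 46,"x": -31.5,"y": 15,"z": 34,"yaw": 0},
  {"fingers": 46,"x": -31.5,"y": 15,"z": 34,"yaw": 0},
  {"fingers": 46,"x": -31.6,"y": 15.2,"z": 34,"yaw": 0},
  {"fingers": 46,"x": 0,"y": 0,"z": 10,"yaw": 0},
  {"fingers": 46,"x": 0,"y": 0,"z": 10,"yaw": 0},
  {"fingers": 46,"x": 0,"y": 0,"z": 0,"yaw": 0},
  {"fingers": 46,"x": 0,"y": 0,"z": 0,"yaw": 0},
])

```text
time: 41.85
ee_pos: [0.4496, -0.1052, 0.0613]
eef_rot: [[1.0, 0.0, 0.001], [0.0, -1.0, -0.0], [0.001, 0.0, -1.0]]
contact_force: [0.3, 0.1, -0.5]
gripper_width: 0.535
grasp_force: 0.0
```

```bash
python3 - <<'E'
from objs import *
near("w",448.3,-105.3,20,32,28,16)
plan(448.2,-105.4,9,0,n=2)
E
```

```text
[ 449.61577185 -105.21282012   61.3225173 ] 0.5349879543304711 41.85
w top 0
w side 82 [ 447.4 -107.8   24.6] [ 447.7 -105.7   15.8]
from [ 449.5 -105.3   61.6] x-yaw 0.0 rows 2 turn -0.0
{"fingers":F,"x":-0.7,"y":0.1,"z":26.3,"yaw":0.00},{"fingers":F,"x":-0.7,"y":0.1,"z":26.3,"yaw":0.00},
```

Call:
servo_tool([
  {"fingers": 46,"x": -1.4,"y": 0,"z": 26,"yaw": 0},
  {"fingers": 46,"x": 0,"y": 0,"z": 18,"yaw": 0},
  {"fingers": 46,"x": 0,"y": 0,"z": 8,"yaw": 0},
  {"fingers": 46,"x": 0,"y": 0,"z": 0,"yaw": 0},
  {"fingers": 20,"x": 0,"y": 0,"z": 0,"yaw": 0},
  {"fingers": 20,"x": 0,"y": 0,"z": 0,"yaw": 0},
  {"fingers": 20,"x": 0,"y": 0,"z": 0,"yaw": 0},
  {"fingers": 20,"x": 0,"y": 0,"z": 0,"yaw": 0},
  {"fingers": 20,"x": 0,"y": 0,"z": 0,"yaw": 0},
])

```text
time: 42.85
ee_pos: [0.448, -0.1056, 0.0101]
eef_rot: [[1.0, -0.001, 0.002], [-0.001, -1.0, -0.001], [0.002, 0.001, -1.0]]
contact_force: [-1.8, 0.9, 7.0]
gripper_width: 0.345
grasp_force: 60.0
```

Call:
servo_tool([
  {"fingers": 20,"x": 0,"y": 0,"z": -5,"yaw": 0},
  {"fingers": 20,"x": 0,"y": 0,"z": -20,"yaw": 0},
  {"fingers": 20,"x": 0,"y": 0,"z": -40,"yaw": 0},
  {"fingers": 20,"x": 0,"y": 0,"z": -45,"yaw": 0},
  {"fingers": 20,"x": 0,"y": 0,"z": -45,"yaw": 0},
  {"fingers": 20,"x": 0,"y": 0,"z": -22,"yaw": 0},
  {"fingers": 20,"x": 0,"y": 0,"z": 0,"yaw": 0},
  {"fingers": 20,"x": 0,"y": 0,"z": 0,"yaw": 0},
])

```text
time: 43.65
ee_pos: [0.4471, -0.1053, 0.1858]
eef_rot: [[1.0, -0.001, 0.0], [-0.001, -1.0, -0.0], [0.0, 0.0, -1.0]]
contact_force: [-0.7, -0.2, -1.4]
gripper_width: 0.337
grasp_force: 59.6
```

```bash
python3 - <<'E'
from held import *
p=s["ee_pos"]*1000
L=V["side"]-p;g=(np.hypot(L[...,0],L[...,1])<22)&(L[...,2]<20)&(L[...,2]>-40)
P=L[g]
for z in range(-20,22,4):
    h=abs(P[:,2]-z)<2
    if h.sum():print(z,h.sum(),P[h].min(0).round(),P[h].max(0).round())
plan(637.5,-14.6,188,0)
E
```

```text
[ 447.06789616 -105.33554567  185.78068986] 0.3373244182300423 43.65
-12 1 [ -0. -13. -10.] [ -0. -13. -10.]
-8 15 [-15. -14.  -9.] [13. -4. -6.]
-4 7 [-14. -15.  -5.] [13. -2. -4.]
0 11 [-16. -21.  -2.] [7. 4. 2.]
4 10 [-15. -21.   2.] [13.  5.  6.]
8 6 [-14. -19.   6.] [ 9. -4. 10.]
12 15 [-16. -19.  10.] [14. 17. 14.]
16 18 [-15. -20.  14.] [14. 17. 17.]
20 3 [-11. -19.  19.] [  9. -14.  19.]
from [ 446.7 -105.2  184.7] x-yaw -0.0 rows 5 turn 0.0
{"fingers":F,"x":38.1,"y":-18.2,"z":-0.7,"yaw":-0.01},{"fingers":F,"x":38.1,"y":-18.1,"z":-0.7,"yaw":-0.01},{"fingers":F,"x":38.1,"y":-18.1,"z":-0.7,"yaw":-0.01},{"fingers":F,"x":38.2,"y":-18.1,"z":-0.7,"yaw":-0.01},{"fingers":F,"x":38.2,"y":-18.1,"z":-0.7,"yaw":-0.01},
```

Call:
servo_tool([
  {"fingers": 20,"x": 38.2,"y": -18.1,"z": 0,"yaw": 0},
  {"fingers": 20,"x": 38.2,"y": -18.1,"z": 0,"yaw": 0},
  {"fingers": 20,"x": 38.2,"y": -18.1,"z": 0,"yaw": 0},
  {"fingers": 20,"x": 38.2,"y": -18.1,"z": 0,"yaw": 0},
  {"fingers": 20,"x": 38.4,"y": -18.1,"z": 0,"yaw": 0},
  {"fingers": 20,"x": 0,"y": 0,"z": 0,"yaw": 0},
  {"fingers": 20,"x": 0,"y": 0,"z": 0,"yaw": 0},
  {"fingers": 20,"x": 0,"y": 0,"z": 0,"yaw": 0},
  {"fingers": 20,"x": 0,"y": 0,"z": 0,"yaw": 0},
])

```text
time: 44.65
ee_pos: [0.6379, -0.0156, 0.1861]
eef_rot: [[1.0, -0.001, -0.0], [-0.001, -1.0, -0.0], [-0.0, 0.0, -1.0]]
contact_force: [-0.1, 0.2, -1.5]
gripper_width: 0.341
grasp_force: 59.6
```

```bash
python3 - <<'E'
from h import *
plan(637.9,-14.7,134,0,n=1)
E
```

```text
from [637.9 -15.6 186.1] x-yaw -0.1 rows 1 turn 0.1
{"fingers":F,"x":-0.0,"y":-0.9,"z":52.1,"yaw":-0.08},
```

Call:
servo_tool([
  {"fingers": 20,"x": 0,"y": -0.8,"z": 8,"yaw": 0},
  {"fingers": 20,"x": 0,"y": 0,"z": 6,"yaw": 0},
  {"fingers": 20,"x": 0,"y": 0,"z": 5,"yaw": 0},
  {"fingers": 20,"x": 0,"y": 0,"z": 5,"yaw": 0},
  {"fingers": 20,"x": 0,"y": 0,"z": 5,"yaw": 0},
  {"fingers": 20,"x": 0,"y": 0,"z": 5,"yaw": 0},
  {"fingers": 20,"x": 0,"y": 0,"z": 6,"yaw": 0},
  {"fingers": 20,"x": 0,"y": 0,"z": 0,"yaw": 0},
])

```text
time: 45.45
ee_pos: [0.6377, -0.0149, 0.1447]
eef_rot: [[1.0, -0.001, -0.003], [-0.001, -1.0, -0.001], [-0.003, 0.001, -1.0]]
contact_force: [-5.0, -4.3, -4.0]
gripper_width: 0.337
grasp_force: 59.5
```

Call:
servo_tool([
  {"fingers": 20,"x": 0,"y": 0,"z": 5,"yaw": 0},
  {"fingers": 20,"x": 0,"y": 0,"z": 4,"yaw": 0},
  {"fingers": 20,"x": 0,"y": 0,"z": 2,"yaw": 0},
  {"fingers": 20,"x": 0,"y": 0,"z": 0,"yaw": 0},
  {"fingers": 20,"x": 0,"y": 0,"z": 0,"yaw": 0},
])

```text
time: 45.95
ee_pos: [0.6377, -0.015, 0.1343]
eef_rot: [[1.0, -0.001, -0.003], [-0.001, -1.0, -0.001], [-0.003, 0.001, -1.0]]
contact_force: [-7.0, -3.6, -0.3]
gripper_width: 0.337
grasp_force: 60.0
```

Call:
servo_tool([
  {"fingers": 46,"x": 0,"y": 0,"z": 0,"yaw": 0},
  {"fingers": 46,"x": 0,"y": 0,"z": 0,"yaw": 0},
  {"fingers": 46,"x": 0,"y": 0,"z": 0,"yaw": 0},
  {"fingers": 46,"x": 0,"y": 0,"z": -20,"yaw": 0},
  {"fingers": 46,"x": 0,"y": 0,"z": -35,"yaw": 0},
  {"fingers": 46,"x": 0,"y": 0,"z": -40,"yaw": 0},
  {"fingers": 46,"x": -45,"y": 0,"z": 0,"yaw": 0},
  {"fingers": 46,"x": -45,"y": 0,"z": 0,"yaw": 0},
  {"fingers": 46,"x": -45,"y": 0,"z": 0,"yaw": 0},
  {"fingers": 46,"x": -45,"y": 0,"z": 0,"yaw": 0},
])

```text
time: 46.95
ee_pos: [0.4568, -0.0139, 0.2299]
eef_rot: [[1.0, -0.0, 0.001], [-0.0, -1.0, -0.0], [0.001, 0.0, -1.0]]
contact_force: [0.6, -0.1, 1.8]
gripper_width: 0.541
grasp_force: 0.0
```

```bash
python3 - <<'E'
from objs import *
near("a",637,-14,100,107,40,31)
near("c",637,-14,109.5,117,40,23)
near("d",637,-14,119,127,40,19)
near("w",637,-14,143,152,30,16)
near("collar",627,-264,41,52,25,13)
near("ring",602,246,6,12,60,36)
for n in V:
    W=V[n];q=(W[...,2]>14)&(W[...,2]<26)&(np.hypot(W[...,0]-413,W[...,1]+289)<100);print(n,q.sum(),cv2.minAreaRect(W[q][:,:2].astype(np.float32)))
a=cv2.imread("pics/o_top.png")[90:310,170:450];b=cv2.imread("pics/o_side.png")[150:370,230:430]
cv2.imwrite("pics/end.png",cv2.convertScaleAbs(np.vstack([cv2.resize(a,(380,299)),cv2.resize(b,(380,300))]),alpha=1.4)) if 0 else cv2.imwrite("pics/end.png",cv2.convertScaleAbs(np.hstack([cv2.resize(a,(420,400)),cv2.resize(b,(380,400))]),alpha=1.4))
E
```

```text
[456.8261151  -13.93631106 229.88503978] 0.5411897591406093 46.95
a top 166 [631.8 -17.9 102.8] [636.8 -16.7  30.1]
a side 106 [632.7 -29.7 103.5] [636.7 -17.6  29.8]
c top 55 [630.1 -21.3 112.5] [637.3 -16.2  22.2]
c side 68 [634.8 -27.6 112.8] [637.6 -16.7  22.2]
d top 44 [626.2 -16.5 122.4] [634.7 -15.2  17.3]
d side 47 [632.  -23.6 123.3] [636.1 -16.3  18.1]
w top 113 [637.  -15.  147.7] [637.4 -14.7  16. ]
w side 78 [636.4 -17.5 148.4] [637.1 -14.7  16.1]
collar top 43 [ 626.2 -263.    45.4] [ 626.4 -263.2   12.7]
collar side 69 [ 626.  -264.5   45.6] [ 626.  -263.9   13.2]
ring top 270 [608.  247.9   7.8] [602.8 246.1  57.4]
ring side 114 [610.  247.8   7.9] [602.4 240.6  51. ]
top 239 ((411.47442626953125, -285.4105224609375), (159.72561645507812, 16.889625549316406), 20.086137771606445)
side 329 ((412.1460876464844, -285.13006591796875), (160.72872924804688, 18.407466888427734), 20.623010635375977)
```

View pics/end.png

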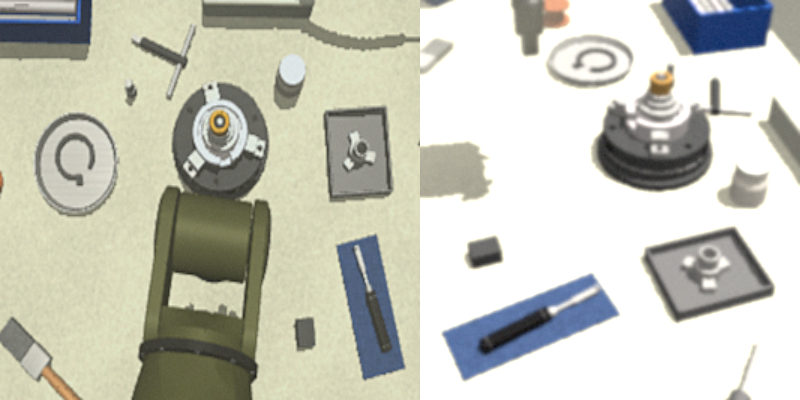

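The stack on the arbor is stepped with the weight on top at (219,122). The split ring is flat in the dish at (76,158), the collar upright in the tray at (358,152), and the pick on its mat. I hand in.

Call:
servo_tool([
  {"fingers": 46,"x": 0,"y": 0,"z": 0,"yaw": 0},
  {"fingers": 46,"x": 0,"y": 0,"z": 0,"yaw": 0},
  {"fingers": 46,"x": 0,"y": 0,"z": 0,"yaw": 0},
  {"fingers": 46,"x": 0,"y": 0,"z": 0,"yaw": 0},
  {"fingers": 46,"x": 0,"y": 0,"z": 0,"yaw": 0},
])

```text
time: 47.55
ee_pos: [0.4589, -0.0141, 0.2297]
eef_rot: [[1.0, -0.001, -0.001], [-0.001, -1.0, 0.0], [-0.001, -0.0, -1.0]]
contact_force: [0.1, 0.0, -0.1]
gripper_width: 0.541
grasp_force: 0.0
```

```bash
python3 -c "
from station import close_job
print(close_job())"
```

```text
the job is handed in; nothing more can be done
None
```

I handed the job in at 47.6 s; no verdict came back, but the last camera check showed rings a, c and d (the only ones found) seated on the arbor largest to smallest with the weight on top, the split ring flat in the dish, the collar upright in the tray, and the pick on its mat.

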